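# Load the bread warmer in the shed

## Robot

A 6-joint arm with a two-finger parallel gripper is mounted at the origin on the work surface. World frame = base frame: x ahead of the robot, y to its left, z up, the work surface at z = 0. Lengths are in mm, angles in rad, forces in N, time in s.
With the tool pointing down it reaches from about 350 to 975 mm from the base axis. Payload 7.1 kg.
Tool frame: the origin (TCP) lies at the very end of the fingers, on their centre line; the grasp point (between the pads) lies tcp_to_grasp behind it (tcp_to_grasp is the distance from the TCP to the grasp point, in mm); z points along the fingers, x is the direction in which the jaws open and shut, and the axes are right-handed (so a half turn about z gives the same grasp; the last joint's range is limited). The gripper opens to 88 mm and grips with 3 to 60 N. Pads are 20 mm wide; open, the fingers measure 115 mm over their backs; the gripper's body (75 mm by 178 mm) begins 61 mm behind the grasp point.
Start: joints at [1.282, 0.423, 1.63, -0, 1.089, -0.019], TCP at [166.555, 602.382, 222.675] pointing down, gripper open.
Joint ranges: [-3, 3], [-0.9, 2.11], [0.09, 2.58], [-1.31, 4.45], [0.11, 2.69], [-2.54, 2.54]. Speed limits (rad/s): [2.39, 2.39, 3.01, 3.14, 3.14, 3.14].

## Interface

Orientations are given as a rotation vector (axis times angle).
In Python, from workcell import get_obs, get_image, close_job, recognise, mark_of, tcp_to_grasp gives the robot as it stands. The module is installed in compiled form; this text tells all that it offers.
- The arm moves only by the tool move_arm, never from a script. Its argument "motion" is a list of rows, each a list of 7 numbers: the shift along the world's x, y, z in mm, then the turn, a rotation vector about the world's x, y, z in rad, then the finger opening in mm, from 0 to 87.8. A call has 1 to 5 rows; each row is the pose to reach, as a shift and turn from the pose commanded when the call began; what a row does not reach only later rows make up. A row lasts 1/12 s, in which the tool goes at most 41.7 mm and 7.16 degrees, less where a joint would pass 70% of its speed; a pose out of reach is approached as far as the arm can. A call with a gripper value outside its range is refused whole. The fingers move at their own pace and stop on an object; the grip force is fixed at half the most. Time passes only in rows, so rows that repeat a pose let the fingers close. It gives the time, the measured TCP pose, the force and the opening at its end, in the units of the state.
- get_obs(): the state, without advancing time (a new reading comes with each control period).
- get_image(name): name is "side" or "top"; returns a dict with "color" (384x512x3 uint8, red, green, blue), "mtx" (3x3 intrinsics, pixels), "k1" (the pictures are not rectified: a ray, as slopes to the right and down, at radius r is drawn at 1 + k1 r^2 times it, then the intrinsics apply), "camera_from_world" (4x4, takes a point from world to camera coordinates). Camera axes: x right, y up, looking along -z (the intrinsics and any distortion apply to the point x, -y, -z); pixel columns grow to the right and rows downward; lengths in mm; the calibration is good to about 2 mm. A picture is of the moment at which its call begins. There is no depth.
- close_job(): hands the job in, once; it reports no verdict.
Trained networks look in a picture, given as the dict that the camera call returned (one of the last four; its "shot" number tells which), for a name from the list of things; names that differ only in an ending like _2 or _b are one class to them, and where a whole thing is asked for, a point or a joint stands for the part that bears it (a point fixed in the world has none). Each returns a list of dicts, best first, with "p" (0 to 1); they miss things now and then, are a little off and sometimes report something else, mostly with a low value. They report only what shows in the picture. A call takes as long as a camera call. They do not tell look-alikes from the thing itself.
- recognise(picture, label): "bbox" ([centre column, centre row, width, height] in pixels, round what is visible of it).
- mark_of(picture, label): "location" ([row, column] in pixels: a listed point, or the origin of a listed thing).
The state is a dict: "t": time; "qpos": joint angles; "qvel": joint speeds; "joint_torque": joint torques, N m; "ee_pos": TCP position; "orientation": TCP orientation; "ft_force": force on the tool from outside, world axes, zero at the start; "moment": the same for the moment, N m; "width": finger opening in mm.
Only numpy, scipy, OpenCV 4.12 (cv2) and the standard library are available. Lean on these libraries where they do the work, as an engineer would, in place of code of your own. Each camera call takes 0.05 s, during which the arm holds its last target. There are 200 camera calls.

## Task

Get the bread warmer going: put the crumb brush that lies on its plate away in the grey tray, and raise the warmer's hood until its pawl holds it in the top notch. Then slide every loaf tin on the table in under the hood until it drops fully home in a pocket of the plate, one tin to a pocket, and finally push the switch lever right over to on. Keep the tins upright and leave the other things on the table where they are.

Things in the scene. Friction and masses are not known exactly. Their poses are not given: they have to be found in the camera images.
- warmer: fixed aluminium plate, x -150..140, y -165..165 mm, top 20 mm above the table. Origin on the table; x away from the robot, y left. Three pockets 8 mm deep, x -54..124, 70 mm wide, at y -80, 0, 80; x -150..-54 is a flat apron. Columns 24 x 20 mm at x 35, y -145 and 145, tops 226 mm above the table, carry the hood; notches and spring pawl outside the left one.
- pocket0 (a point): centre of the floor of the right-hand (-y) pocket (12 mm above the table, 8 mm under the plate's top, 178 x 70 mm). A tin is home when its underside lies on this floor; a seated tin is centred here to within 4 mm.
- pocket1 (a point): centre of the floor of the middle pocket (12 mm above the table, 8 mm under the plate's top, 178 x 70 mm). A tin is home when its underside lies on this floor; a seated tin is centred here to within 4 mm.
- pocket2 (a point): centre of the floor of the left-hand (+y) pocket (12 mm above the table, 8 mm under the plate's top, 178 x 70 mm). A tin is home when its underside lies on this floor; a seated tin is centred here to within 4 mm.
- hood (a joint): height of the hood, m: steel bar 50 (x) x 262 (y) x 40 mm over the pockets' middle, underside 45 mm above the table at 0. Notches at 0, 0.03, 0.06 (top), end stop 0.068; it starts in one of the lower two. Lifts straight up, about 12 N. Just past a notch the pawl snaps in and holds it; else it falls back. Tins pass under it only in the top notch.
- hood_grip (a point): grip point of the hood's handle, a black upright block in the middle of the hood's top, 20 mm thick (warmer's x), 70 mm wide (y), 50 mm tall; this point is 27 mm above the hood's top and 23 mm below the handle's top.
- switch (a joint): switch lever, rad: 0 off (leaning towards the robot), 1.0 fully on (leaning away); it stays where it is left and turns easily.
- switch_tip (a point): centre of the lever's black ball, 26 mm across, 80 mm from the hinge
- switch_base: fixed grey block of the switch, 70 x 50 x 25 mm, to the right of the warmer. Origin: centre of its underside; the lever's hinge is 22 mm above it, along y, and the lever swings towards the block's +x.
- tin0: dark steel loaf tin with a baked loaf in it, one rigid piece, 0.45 kg: tin 170 mm long (its x), 62 mm wide (its y), 52 mm high, the loaf rising to 66 mm above the underside; both ends are alike. Origin: centre of the underside. It may be absent.
- tin1: dark steel loaf tin with a baked loaf in it, one rigid piece, 0.45 kg: tin 170 mm long (its x), 62 mm wide (its y), 52 mm high, the loaf rising to 66 mm above the underside; both ends are alike. Origin: centre of the underside. It may be absent.
- tin2: dark steel loaf tin with a baked loaf in it, one rigid piece, 0.45 kg: tin 170 mm long (its x), 62 mm wide (its y), 52 mm high, the loaf rising to 66 mm above the underside; both ends are alike. Origin: centre of the underside. It may be absent.
- brush: crumb brush with wooden back, 0.12 kg: head 70 mm long (x), 36 mm wide (y), 32 mm high, and a handle 22 mm wide that goes on to x = +95 mm, 19 to 31 mm above the underside. Origin: centre of the head's underside. It starts on the warmer's apron.
- tray: fixed open grey tray, 170 mm (x) by 130 mm (y) outside, 45 mm high, 5 mm walls and floor. Origin: centre of its underside.
- mug: bystander: white mug, 80 mm across, 90 mm tall
- jar: bystander: amber jar, 72 mm across, 100 mm tall
- tumbler: bystander: clear tumbler, 68 mm across, 100 mm tall
- cola: bystander: dark drink bottle, 80 mm across, 240 mm tall
- cup: bystander: yellow plastic cup, 76 mm across, 70 mm tall
Mind the look-alikes: they are no part of the job. What is shaped like the tin0 but turquoise is not meant.

How it is judged:
By the outcome, as a careful person would: the job done as asked, in the order asked, and still so for the second after the job is handed in, with the robot touching nothing.
Of tin0, tin1, tin2 only 2 to 3 are there at a start; the rules pass over those that are not, and their reading is None.
At some moment in a run one of brush, tin0, tin1, tin2 may be knocked a few centimetres aside while the robot is not near it.
Once in a run the grip may slacken for a moment while it holds something.
It also fails if it takes over 210 s, if anything falls off the work surface, if the arm or the gripper's body presses on something with over 40 N, if the wrist force passes 120 N, or if a joint passes its speed limit or range.

## Working session

There is one attempt and no reset: what is moved stays moved. The work goes in short steps, Python scripts to look and compute and a tool call to move; the robot and the scene stay as the last step left them, time stands still between calls to the robot, and variables do not carry over. Pictures are saved under pics/ and viewed, about 12 in all and at most 16, crops included, and the job is handed in when it is done.

Besides the shell and the picture viewer there is one more tool, called after "Emit:" as a command line: name --pt "numbers of a row" for each row, then --argument value for the rest. move_arm: Moves the arm, as the interface text tells. Its arguments: {"type":"object","properties":{"motion":{"type":"array"}},"required":["motion"]}

```bash
mkdir -p pics; cat > h.py <<'E'
import numpy as np, cv2
from workcell import *
def ray(im,u,v):
    K=im["mtx"];d=np.array([(u-K[0][2])/K[0][0],(v-K[1][2])/K[1][1]])
    s=d.copy()
    for _ in range(30): s=d/(1+im["k1"]*(s@s))
    M=np.array(im["camera_from_world"]);R=M[:3,:3];c=-R.T@M[:3,3]
    return c,R.T@np.array([s[0],-s[1],-1])
def onz(im,u,v,z):
    c,d=ray(im,u,v);return c+d*(z-c[2])/d[2]
def proj(im,p):
    M=np.array(im["camera_from_world"]);q=M[:3,:3]@np.array(p,float)+M[:3,3]
    s=np.array([q[0],-q[1]])/-q[2];s=s*(1+im["k1"]*(s@s));K=im["mtx"]
    return np.array([K[0][0]*s[0]+K[0][2],K[1][1]*s[1]+K[1][2]])
def save(im,n,box=None,sc=1):
    a=cv2.cvtColor(np.array(im["color"]),cv2.COLOR_RGB2BGR)
    if box: a=a[box[1]:box[3],box[0]:box[2]]
    cv2.imwrite("pics/"+n+".png",cv2.resize(a,None,fx=sc,fy=sc,interpolation=cv2.INTER_CUBIC))
def tri(a,ua,b,ub):
    A=[];B=[]
    for im,u in((a,ua),(b,ub)):
        c,d=ray(im,*u);d=d/np.linalg.norm(d);P=np.eye(3)-np.outer(d,d);A.append(P);B.append(P@c)
    return np.linalg.lstsq(np.vstack(A),np.hstack(B),rcond=None)[0]
E
python3 - <<'E'
from h import *
o=get_obs();print({k:np.round(v,3).tolist() for k,v in o.items()},tcp_to_grasp)
T=get_image("top");S=get_image("side");save(T,"t0",sc=1.5);save(S,"s0",sc=1.5)
for n,im in(("T",T),("S",S)):
    M=np.array(im["camera_from_world"]);print(n,(-M[:3,:3].T@M[:3,3]).round(),im["k1"])
    for l in["warmer","pocket0","pocket1","pocket2","hood_grip","switch_tip","switch_base","tin0","brush","tray","mug","jar","tumbler","cola","cup"]:
        print(n,l,[(round(m["p"],2),np.round(m["location"][::-1]).tolist(),onz(im,*m["location"][::-1],0)[:2].round().tolist()) for m in mark_of(im,l)][:5])
E
```

```text
{'t': 0.0, 'qpos': [1.282, 0.424, 1.631, 0.0, 1.089, -0.019], 'qvel': [-0.0, 0.001, 0.0, 0.003, -0.001, -0.0], 'joint_torque': [0.0, -54.464, -27.365, 0.064, 0.023, -0.0], 'ee_pos': [166.385, 601.866, 221.916], 'orientation': [2.499, 1.902, -0.002], 'ft_force': [0.22, 0.306, -0.272], 'moment': [-0.012, -0.052, 0.023], 'width': 87.875} 18.700000000000003
T [ 254.   31. 1246.] -0.08307477572585224
T warmer [(0.96, [243.0, 154.0], [648.0, 47.0])]
T pocket0 [(0.95, [270.0, 144.0], [679.0, -43.0]), (0.79, [244.0, 142.0], [689.0, 42.0]), (0.57, [219.0, 144.0], [687.0, 122.0])]
T pocket1 [(0.95, [270.0, 144.0], [679.0, -43.0]), (0.79, [244.0, 142.0], [689.0, 42.0]), (0.57, [219.0, 144.0], [687.0, 122.0])]
T pocket2 [(0.95, [270.0, 144.0], [679.0, -43.0]), (0.79, [244.0, 142.0], [689.0, 42.0]), (0.57, [219.0, 144.0], [687.0, 122.0])]
T hood_grip [(0.62, [241.0, 136.0], [711.0, 48.0]), (0.16, [244.0, 144.0], [684.0, 41.0])]
T switch_tip []
T switch_base [(0.76, [343.0, 157.0], [624.0, -278.0])]
T tin0 [(0.97, [101.0, 270.0], [295.0, 499.0]), (0.94, [164.0, 224.0], [432.0, 301.0]), (0.66, [155
[... 1099 characters left out ...]
.0, -398.0])]
S switch_base [(0.68, [240.0, 159.0], [617.0, -284.0])]
S tin0 [(0.83, [207.0, 269.0], [591.0, 337.0]), (0.68, [297.0, 161.0], [371.0, -320.0]), (0.66, [259.0, 270.0], [422.0, 307.0]), (0.36, [239.0, 160.0], [615.0, -275.0])]
S brush [(0.73, [240.0, 201.0], [555.0, -17.0])]
S tray [(0.68, [295.0, 145.0], [394.0, -444.0]), (0.59, [202.0, 312.0], [560.0, 511.0])]
S mug [(0.87, [288.0, 246.0], [344.0, 180.0])]
S jar [(0.89, [302.0, 185.0], [333.0, -163.0]), (0.32, [210.0, 269.0], [580.0, 338.0])]
S tumbler [(0.74, [250.0, 142.0], [597.0, -417.0]), (0.63, [235.0, 318.0], [460.0, 510.0])]
S cola [(0.73, [203.0, 315.0], [556.0, 519.0])]
S cup [(0.76, [297.0, 144.0], [389.0, -448.0])]
```

View pics/t0.png

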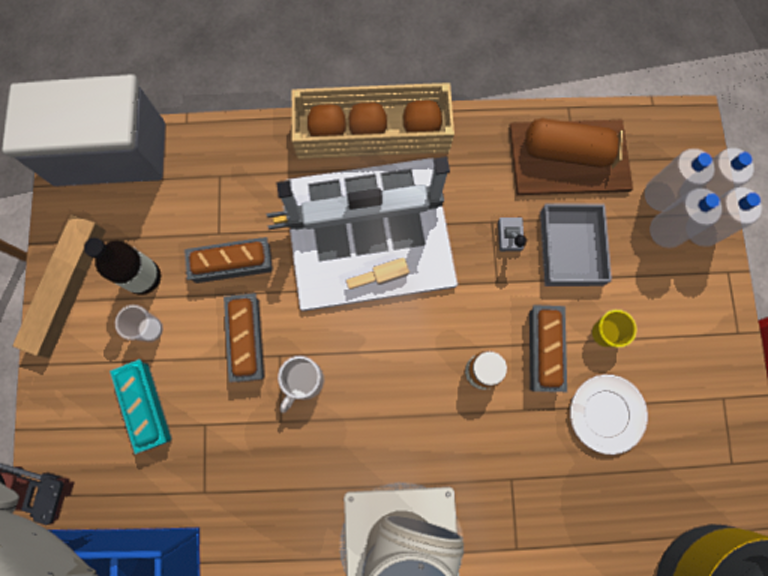

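View pics/s0.png

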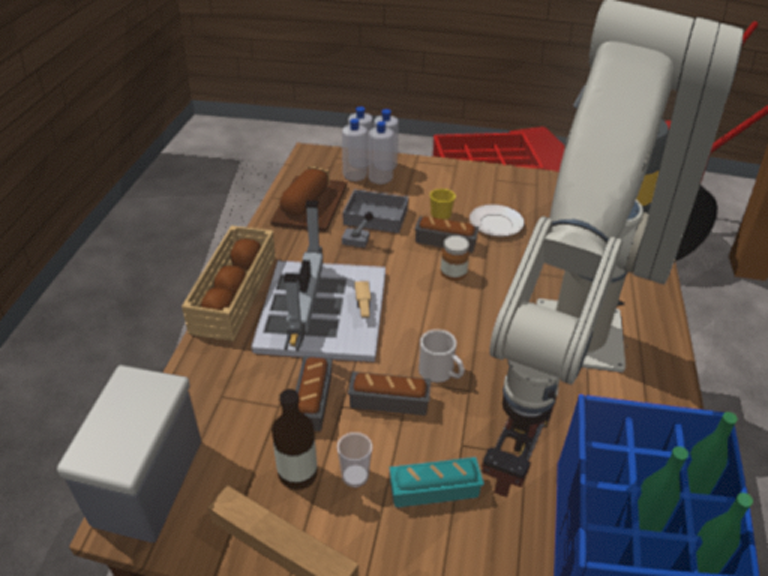

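The dark tins are at about (228,258), (243,338) and (549,348) in the 1.5x top view. The turquoise look-alike is at (140,405), the brush is on the apron at (378,273), the tray at (576,245) and the switch at (511,235). I'll zoom in to fix the poses.

```bash
python3 - <<'E'
from h import *
T=get_image("top")
def crop(b,s):
    a=cv2.cvtColor(np.array(T["color"]),cv2.COLOR_RGB2BGR)[b[1]:b[3],b[0]:b[2]]
    a=cv2.resize(a,None,fx=s,fy=s,interpolation=cv2.INTER_CUBIC)
    for i in range(0,b[2]-b[0],10):
        cv2.putText(a,str(b[0]+i),(i*s,8),0,.3,(0,0,255),1);cv2.line(a,(i*s,10),(i*s,16),(0,0,255),1)
    for i in range(0,b[3]-b[1],10):
        cv2.putText(a,str(b[1]+i),(0,i*s+4),0,.3,(0,0,255),1);cv2.line(a,(20,i*s),(26,i*s),(0,0,255),1)
    return a
cv2.imwrite("pics/c1.png",crop((180,100,315,215),5))
A=crop((118,150,188,262),5);B=crop((325,130,410,270),4)
h=max(A.shape[0],B.shape[0]);P=lambda x:cv2.copyMakeBorder(x,0,h-x.shape[0],0,5,0)
cv2.imwrite("pics/c2.png",np.hstack([P(A),P(B)]))
E
```

```text
(no output)
```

View pics/c1.png

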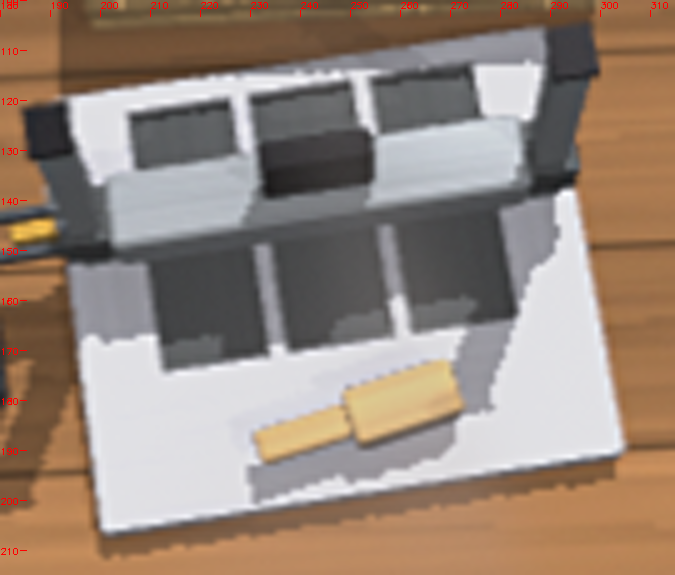

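View pics/c2.png

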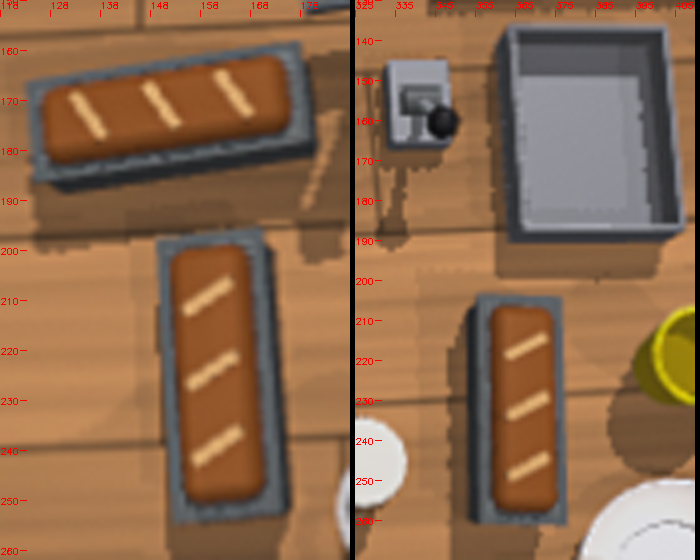

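```bash
python3 - <<'E'
from h import *
from scipy.optimize import least_squares
T=get_image("top");S=get_image("side")
def fit(obs,g):
    def f(p):
        c,s=np.cos(p[2]),np.sin(p[2]);return np.ravel([proj(T,[p[0]+c*x-s*y,p[1]+s*x+c*y,z])-uv for x,y,z,uv in obs])
    r=least_squares(f,g,x_scale=[1,1,.01]);return r.x,np.sqrt(np.mean(r.fun**2)),r.fun.reshape(-1,2).round(1).tolist()
def pr(n,obs,g):
    p,e,f=fit(obs,g);print(n,p[:2].round(1),"yaw",p[2].round(4),"deg",np.degrees(p[2]).round(1),"rms px",round(e,2),f if e>.8 else "");return p
W=[(-150,165,200.6,206.4),(-150,-165,304.6,190),(-54,115,212.6,174.4),(-54,45,233.6,170.8),(-54,35,237.4,170.4),(-54,-35,258.6,167),(-54,-45,262,166.6),(-54,-115,283.2,163),(124,-115,274.4,113),(124,-45,254.4,116),(124,-35,250.4,116.4),(124,35,229.6,119.4),(124,45,226.4,120),(124,115,206,123)]
w=pr("warmer",[(x,y,20,np.array([u,v])) for x,y,u,v in W],[650,45,.15])
def rect(n,px,off,s,L,B,z,g):
    # px order: far-left, far-right, near-right, near-left in the image
    loc=[(L/2,B/2),(L/2,-B/2),(-L/2,-B/2),(-L/2,B/2)]
    return pr(n,[(x,y,z,np.array(off)+np.array(q)/s) for (x,y),q in zip(loc,px)],g)
A=(118,150)
rect("tinA",[(298,43),(315,140),(37,180),(27,82)],A,5,170,62,52,[583,333,-1.4])
rect("tinB",[(157,240),(265,230),(290,510),(175,522)],A,5,170,62,52,[432,301,.1])
Bo=(325,130);sh=lambda P:[(a-355,b) for a,b in P]
rect("tinC",sh([(478,296),(562,297),(566,523),(470,523)]),Bo,4,170,62,52,[370,-320,0])
rect("tray",sh([(508,27),(667,27),(683,237),(510,240)]),Bo,4,170,130,45,[580,-400,0])
rect("switch",sh([(387,60),(450,60),(452,145),(390,147)]),Bo,4,70,50,25,[620,-278,0])
h=lambda x,y:np.array([180+x/5,100+y/5])
b=pr("brush",[(-35,-18,52,h(452,360)),(-35,18,52,h(462,408)),(35,18,52,h(358,443)),(35,-18,52,h(343,388)),(95,11,51,h(262,463)),(95,-11,51,h(253,433))],[550,5,1.8])
for l,z in(("hood_grip",112),("hood_grip",142),("switch_tip",90)):
    s=mark_of(S,l);t=mark_of(T,l)
    if s:
        us=s[0]["location"][::-1];print(l,"side",np.round(us),onz(S,*us,z).round())
        if t:print("tri",tri(T,t[0]["location"][::-1],S,us).round())
    c,sn=np.cos(w[2]),np.sin(w[2]);p=[w[0]+35*c,w[1]+35*sn,z];print("pred",z,p[:2],proj(T,p).round(1),proj(S,p).round(1))
u=h(0,0);ub=[325+(442-355)/4,130+121/4]
print("ball top at z=95..",[onz(T,*ub,z).round(1).tolist() for z in(75,90,102)])
E
```

```text
warmer [645.1  36.7] yaw 0.1093 deg 6.3 rms px 0.51 
tinA [586.7 329.7] yaw -1.4646 deg -83.9 rms px 0.46 
tinB [421.5 296.5] yaw 0.0737 deg 4.2 rms px 0.72 
tinC [ 371.5 -314.7] yaw -0.1025 deg -5.9 rms px 0.95 [[0.3, -0.3], [-0.6, 0.6], [-1.5, 0.4], [1.9, -0.7]]
tray [ 586.6 -397.8] yaw -0.0606 deg -3.5 rms px 0.8 
switch [ 621.5 -267.9] yaw -0.0528 deg -3.0 rms px 0.28 
brush [546.3  -6.6] yaw 1.836 deg 105.2 rms px 0.52 
hood_grip side [199. 180.] [702.  25. 112.]
tri [690.  46. 127.]
pred 112 [np.float64(679.8757440026538), np.float64(40.48945658316566)] [243.3 132.7] [203.4 183.5]
hood_grip side [199. 180.] [690.  61. 142.]
tri [690.  46. 127.]
pred 142 [np.float64(679.8757440026538), np.float64(40.48945658316566)] [243.1 129.1] [203. 177.]
pred 90 [np.float64(679.8757440026538), np.float64(40.48945658316566)] [243.5 135.2] [203.8 188.2]
ball top at z=95.. [[591.2, -271.4, 75.0], [586.9, -267.5, 90.0], [583.4, -264.4, 102.0]]
```

The plate, tins, tray, switch and brush all fitted to within about 1 px. I'll move above the brush first.

Emit:
move_arm --pt "21 -34 6 0 0 -0.058 87" --pt "42 -68 12 0 0 -0.115 87" --pt "63 -102 18 0 0 -0.173 87" --pt "84 -136 24 0 0 -0.23 87" --pt "105 -170 30 0 0 -0.288 87"

```text
t: 2.47
ee_pos: [272.0, 430.8, 252.9]
orientation: [2.749, 1.521, 0.0]
ft_force: [1.2, -0.0, 0.5]
width: 86.7
```

Emit:
move_arm --pt "21 -34 0 0 0 -0.058 87" --pt "42 -68 0 0 0 -0.115 87" --pt "63 -102 0 0 0 -0.173 87" --pt "84 -136 0 0 0 -0.23 87" --pt "105 -170 0 0 0 -0.288 87"

```text
t: 2.88
ee_pos: [377.2, 260.7, 253.0]
orientation: [-2.939, -1.11, -0.001]
ft_force: [0.3, -0.5, -0.2]
width: 87.2
```

Emit:
move_arm --pt "21 -34 0 0 0 -0.058 87" --pt "42 -68 0 0 0 -0.115 87" --pt "63 -102 0 0 0 -0.173 87" --pt "84 -136 0 0 0 -0.23 87" --pt "105 -170 0 0 0 -0.288 87"

```text
t: 3.3
ee_pos: [482.3, 90.4, 253.0]
orientation: [-3.068, -0.676, -0.001]
ft_force: [0.8, 1.7, -0.2]
width: 87.2
```

Emit:
move_arm --pt "21 -34 0 0 0 -0.058 87" --pt "42 -68 0 0 0 -0.115 87" --pt "64 -99 0 0 0 -0.172 87" --pt "64 -99 -30 0 0 -0.172 87" --pt "64 -99 -60 0 0 -0.172 87"

```text
t: 3.72
ee_pos: [548.3, -8.8, 193.5]
orientation: [3.114, 0.409, 0.008]
ft_force: [0.4, 0.4, -1.4]
width: 86.6
```

```bash
python3 - <<'E'
from h import *
o=get_obs();print({k:np.round(o[k],3).tolist() for k in("t","qpos","ee_pos","orientation","ft_force","width")})
S=get_image("side")
a=cv2.cvtColor(np.array(S["color"]),cv2.COLOR_RGB2BGR)[125:245,150:290]
cv2.imwrite("pics/s1.png",cv2.resize(a,None,fx=5,fy=5,interpolation=cv2.INTER_CUBIC))
c,s=np.cos(.1093),np.sin(.1093)
for hd in(0,30):
  for n,x,y,z in(("hoodfrontbot",10,131,45+hd),("hoodfronttop",10,131,85+hd),("hoodbackt",60,131,85+hd),("hdltop",25,35,135+hd),("hdltop",25,-35,135+hd),("hdlback",45,35,135+hd)):
    q=proj(S,[645.1+c*x-s*y,36.7+s*x+c*y,z]);print(hd,n,((q-[150,125])*5).round())
E
```

```text
{'t': 3.717, 'qpos': [-0.038, 0.346, 1.828, -0.0, 0.962, -0.299], 'ee_pos': [548.307, -8.81, 193.549], 'orientation': [3.114, 0.409, 0.008], 'ft_force': [0.438, 0.391, -1.394], 'width': 86.565}
0 hoodfrontbot [277. 485.]
0 hoodfronttop [274. 444.]
0 hoodbackt [203. 439.]
0 hdltop [271. 299.]
0 hdltop [287. 239.]
0 hdlback [244. 297.]
30 hoodfrontbot [275. 454.]
30 hoodfronttop [272. 411.]
30 hoodbackt [200. 407.]
30 hdltop [269. 266.]
30 hdltop [285. 206.]
30 hdlback [241. 264.]
```

View pics/s1.png

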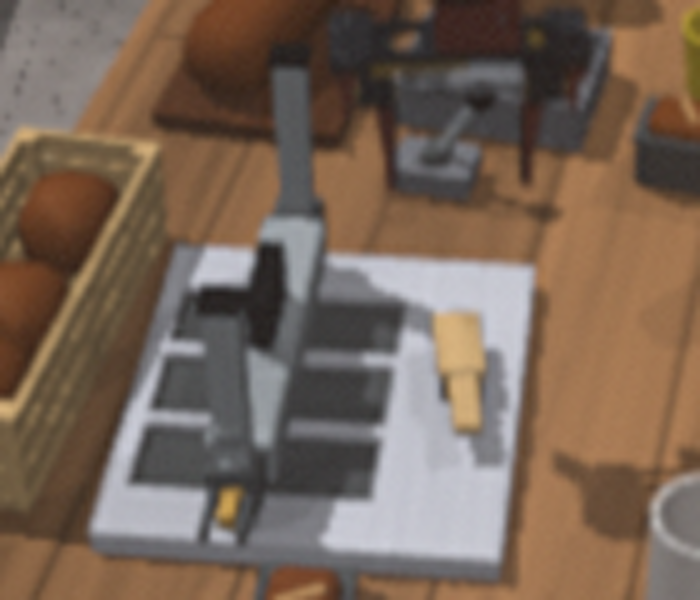

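The hood's handle top is at (285,242), which matches hood = 0, and the brush is undisturbed. I'll go down and grasp the brush.

Emit:
move_arm --pt "-1 1 -40 0 0 0 87" --pt "-2 2 -80 0 0 0 87" --pt "-2 2 -120 0 0 0 87" --pt "-2 2 -150 0 0 0 87" --pt "-2 2 -167 0 0 0 87"

```text
t: 4.18
ee_pos: [541.6, -4.3, 22.9]
orientation: [-3.113, -0.416, 0.007]
ft_force: [-1.0, 0.1, -0.1]
width: 87.0
```

Emit:
move_arm --pt "0 0 0 0 0 0 25" --pt "0 0 0 0 0 0 25" --pt "0 0 0 0 0 0 25" --pt "0 0 0 0 0 0 25" --pt "0 0 0 0 0 0 25"

```text
t: 4.6
ee_pos: [544.8, -4.6, 27.4]
orientation: [3.114, 0.415, 0.005]
ft_force: [-0.2, -0.1, -0.6]
width: 57.3
```

Emit:
move_arm --pt "0 0 0 0 0 0 20" --pt "0 0 5 0 0 0 20" --pt "0 0 30 0 0 0 20" --pt "0 0 65 0 0 0 20" --pt "0 0 95 0 0 0 20"

```text
t: 5.02
ee_pos: [543.2, -4.6, 122.3]
orientation: [-3.114, -0.415, 0.001]
ft_force: [1.2, -0.1, 0.3]
width: 23.8
```

The fingers move slowly, at about 70 mm/s, so they missed the brush. I'll reopen, go down again and wait longer.

Emit:
move_arm --pt "0 0 0 0 0 0 87" --pt "0 0 0 0 0 0 87" --pt "0 0 0 0 0 0 87" --pt "0 0 0 0 0 0 87" --pt "0 0 0 0 0 0 87"

```text
t: 5.43
ee_pos: [542.5, -4.6, 119.4]
orientation: [-3.114, -0.415, 0.004]
ft_force: [-0.4, 0.2, -0.0]
width: 53.9
```

Emit:
move_arm --pt "0 0 0 0 0 0 87" --pt "0 0 0 0 0 0 87" --pt "0 0 0 0 0 0 87" --pt "0 0 0 0 0 0 87" --pt "0 0 0 0 0 0 87"

```text
t: 5.85
ee_pos: [543.5, -4.6, 120.5]
orientation: [-3.114, -0.415, 0.001]
ft_force: [1.1, 0.0, -0.2]
width: 86.0
```

```bash
python3 - <<'E'
from h import *
print(get_obs()["width"])
S=get_image("side");save(S,"s2",(190,150,310,260),5)
for im in(S,get_image("top")):
    for m in mark_of(im,"brush"):print(round(m["p"],2),np.round(m["location"][::-1],1),onz(im,*m["location"][::-1],20).round(1))
E
```

```text
85.97026204540369
0.47 [244.  197.9] [540.6 -15.7  20. ]
0.65 [242.7 131.3] [719.3  43.2  20. ]
```

View pics/s2.png

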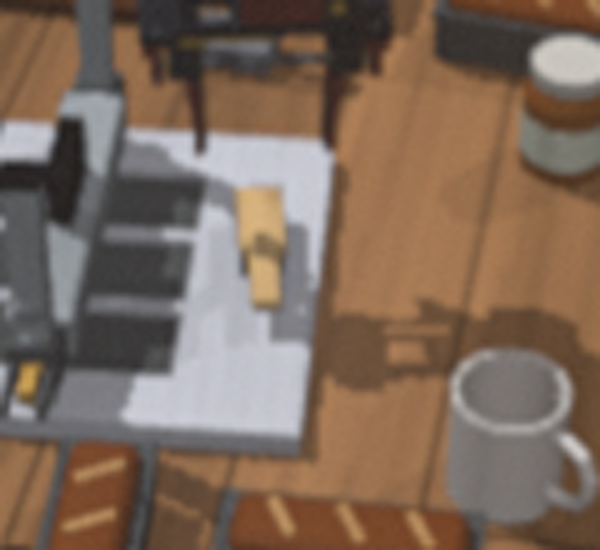

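The brush is unmoved, with its head at (262,212) in this crop, which is the same raw position as before. I'll try the grasp again.

Emit:
move_arm --pt "1 -1 -30 0 0 0 87" --pt "2 -2 -60 0 0 0 87" --pt "3 -2 -85 0 0 0 87" --pt "3 -2 -95 0 0 0 60" --pt "3 -2 -95 0 0 0 25"

```text
t: 6.47
ee_pos: [544.8, -6.6, 23.6]
orientation: [-3.113, -0.415, 0.007]
ft_force: [-0.5, -0.6, 0.1]
width: 76.9
```

Emit:
move_arm --pt "0 0 0 0 0 0 20" --pt "0 0 0 0 0 0 20" --pt "0 0 0 0 0 0 20" --pt "0 0 0 0 0 0 20" --pt "0 0 0 0 0 0 20"

```text
t: 6.88
ee_pos: [547.2, -6.6, 26.7]
orientation: [3.114, 0.415, 0.003]
ft_force: [-0.6, -0.1, 1.2]
width: 43.9
```

Emit:
move_arm --pt "0 0 0 0 0 0 20" --pt "0 0 0 0 0 0 20" --pt "0 0 0 0 0 0 20" --pt "0 0 0 0 0 0 20" --pt "0 0 0 0 0 0 20"

```text
t: 7.3
ee_pos: [546.9, -6.6, 26.3]
orientation: [3.114, 0.415, 0.001]
ft_force: [-1.1, 0.4, 7.2]
width: 36.0
```

Emit:
move_arm --pt "0 0 5 0 0 0 20" --pt "0 0 25 0 0 0 20" --pt "0 0 55 0 0 0 20" --pt "0 0 85 0 0 0 20" --pt "0 0 115 0 0 0 20"

```text
t: 7.72
ee_pos: [545.8, -6.6, 141.7]
orientation: [-3.114, -0.415, 0.002]
ft_force: [0.7, -0.2, -2.1]
width: 35.7
```

The brush is held at 36 mm. Now I'll carry it to the tray.

Emit:
move_arm --pt "6 -33 0 0 0 0.104 20" --pt "12 -66 0 0 0 0.208 20" --pt "18 -99 0 0 0 0.312 20" --pt "24 -132 0 0 0 0.416 20" --pt "30 -165 0 0 0 0.52 20"

```text
t: 8.13
ee_pos: [576.3, -173.0, 140.9]
orientation: [-2.899, -1.209, 0.0]
ft_force: [-0.7, 0.9, -0.4]
width: 35.7
```

Emit:
move_arm --pt "6 -33 0 0 0 0.104 20" --pt "12 -66 0 0 0 0.208 20" --pt "18 -99 0 0 0 0.312 20" --pt "24 -132 0 0 0 0.416 20" --pt "30 -165 0 0 0 0.52 20"

```text
t: 8.55
ee_pos: [606.2, -338.1, 140.5]
orientation: [-2.491, -1.913, 0.0]
ft_force: [1.2, 0.2, -1.7]
width: 36.1
```

Emit:
move_arm --pt "5 -32 0 0 0 0.104 20" --pt "10 -63 0 0 0 0.205 20" --pt "10 -63 -30 0 0 0.205 20" --pt "10 -63 -60 0 0 0.205 20" --pt "10 -63 -60 0 0 0.205 20"

```text
t: 8.97
ee_pos: [612.4, -397.8, 74.1]
orientation: [-2.282, -2.144, 0.004]
ft_force: [-1.0, 1.1, -1.6]
width: 35.5
```

```bash
python3 - <<'E'
from h import *
o=get_obs();print({k:np.round(o[k],3).tolist() for k in("t","qpos","ee_pos","orientation","ft_force","width")})
T=get_image("top");save(T,"t3",(300,100,430,220),4)
E
```

```text
{'t': 8.967, 'qpos': [-0.592, 0.745, 1.44, 0.0, 0.968, -2.101], 'ee_pos': [612.411, -397.813, 74.106], 'orientation': [-2.282, -2.144, 0.004], 'ft_force': [-1.007, 1.149, -1.554], 'width': 35.507}
```

View pics/t3.png

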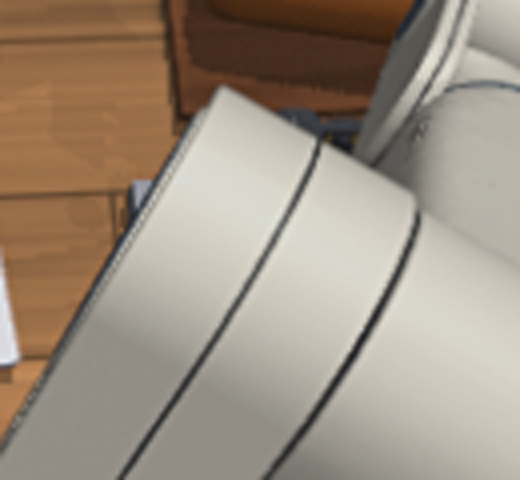

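Emit:
move_arm --pt "0 0 -25 0 0 0 20" --pt "0 0 -50 0 0 0 20" --pt "0 0 -65 0 0 0 20" --pt "0 0 -67 0 0 0 20" --pt "0 0 -67 0 0 0 50"

```text
t: 9.43
ee_pos: [616.6, -399.2, 13.9]
orientation: [-2.287, -2.153, 0.0]
ft_force: [-1.3, -1.5, 0.3]
width: 39.5
```

Emit:
move_arm --pt "0 0 0 0 0 0 56" --pt "0 0 0 0 0 0 56" --pt "0 0 0 0 0 0 56" --pt "0 0 0 0 0 0 56" --pt "0 0 0 0 0 0 56"

```text
t: 9.85
ee_pos: [617.0, -399.9, 14.6]
orientation: [2.287, 2.152, 0.0]
ft_force: [1.3, -0.1, 0.5]
width: 56.0
```

Emit:
move_arm --pt "0 0 30 0 0 0 56" --pt "0 0 65 0 0 0 60" --pt "0 0 105 0 0 0 65" --pt "0 0 145 0 0 0 70" --pt "0 0 185 0 0 0 75"

```text
t: 10.27
ee_pos: [616.2, -399.5, 200.7]
orientation: [-2.288, -2.153, 0.0]
ft_force: [0.8, -0.1, -0.1]
width: 73.2
```

Emit:
move_arm --pt "4.5 31.4 17 0 0 -0.1 80" --pt "9 62.8 34 0 0 -0.2 80" --pt "13.5 94.2 50 0 0 -0.3 80" --pt "18 125.6 50 0 0 -0.4 80" --pt "22.5 157 50 0 0 -0.5 80"

```text
t: 10.68
ee_pos: [639.7, -241.6, 250.8]
orientation: [2.751, 1.511, 0.003]
ft_force: [-0.2, -0.7, -0.4]
width: 79.5
```

Emit:
move_arm --pt "4.5 31.4 0 0 0 -0.1 80" --pt "9 62.8 0 0 0 -0.2 80" --pt "13.5 94.2 0 0 0 -0.3 80" --pt "18 125.6 0 0 0 -0.4 80" --pt "22.5 157 0 0 0 -0.5 80"

```text
t: 11.1
ee_pos: [661.5, -84.1, 249.1]
orientation: [3.042, 0.785, 0.001]
ft_force: [1.1, -0.0, 0.7]
width: 80.3
```

Emit:
move_arm --pt "4.5 31.4 0 0 0 -0.1 70" --pt "9 62.8 0 0 0 -0.2 60" --pt "13.5 94.2 0 0 0 -0.3 60" --pt "18 126 0 0 0 -0.4 60" --pt "18 126 -20 0 0 -0.4 60"

```text
t: 11.52
ee_pos: [682.5, 45.9, 232.9]
orientation: [-3.135, -0.169, -0.013]
ft_force: [0.0, 0.8, 0.9]
width: 59.7
```

```bash
python3 - <<'E'
from h import *
o=get_obs();print({k:np.round(o[k],3).tolist() for k in("t","qpos","ee_pos","orientation","ft_force","width")})
T=get_image("top")
a=cv2.cvtColor(np.array(T["color"]),cv2.COLOR_RGB2BGR)
S=get_image("side");b=cv2.cvtColor(np.array(S["color"]),cv2.COLOR_RGB2BGR)[130:290,140:340]
a=a[100:260,110:420]
cv2.imwrite("pics/t4.png",np.hstack([cv2.resize(a,None,fx=1.6,fy=1.6),cv2.resize(b,None,fx=1.5,fy=1.6)]))
for im in(T,S):
  for l in("brush","tin0"):
    print(l,[(round(m["p"],2),np.round(m["location"][::-1]).tolist(),onz(im,*m["location"][::-1],0)[:2].round().tolist()) for m in mark_of(im,l)])
E
```

```text
{'t': 11.517, 'qpos': [0.049, 0.496, 1.486, 0.002, 1.151, -0.06], 'ee_pos': [682.491, 45.907, 232.895], 'orientation': [-3.135, -0.169, -0.013], 'ft_force': [0.025, 0.789, 0.867], 'width': 59.741}
brush [(0.85, [376.0, 156.0], [622.0, -390.0])]
tin0 [(0.82, [365.0, 232.0], [379.0, -327.0]), (0.77, [154.0, 178.0], [581.0, 334.0]), (0.71, [165.0, 224.0], [430.0, 300.0]), (0.56, [100.0, 268.0], [300.0, 502.0])]
brush [(0.65, [246.0, 145.0], [611.0, -395.0])]
tin0 [(0.97, [260.0, 270.0], [421.0, 306.0]), (0.84, [299.0, 163.0], [363.0, -307.0]), (0.73, [210.0, 268.0], [584.0, 332.0]), (0.7, [289.0, 329.0], [293.0, 518.0])]
```

View pics/t4.png

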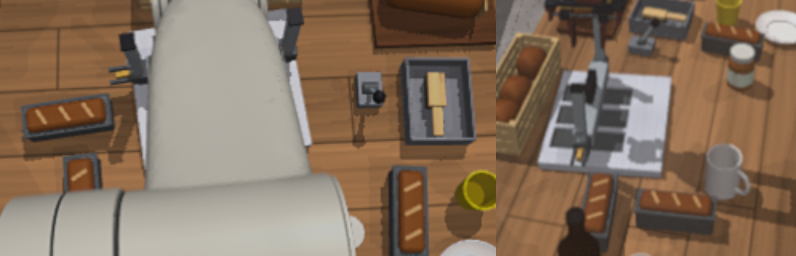

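The brush lies in the tray at (437,105). Now the hood.

Emit:
move_arm --pt "0 0 -30 0 0 0 60" --pt "0 0 -65 0 0 0 55" --pt "0 0 -100 0 0 0 55" --pt "0 0 -125 0 0 0 55" --pt "0 0 -135 0 0 0 55"

```text
t: 12.23
ee_pos: [677.5, 39.1, 90.4]
orientation: [3.137, 0.171, -0.008]
ft_force: [-0.4, -0.2, -0.7]
width: 55.1
```

Emit:
move_arm --pt "0 0 0 0 0 0 10" --pt "0 0 0 0 0 0 10" --pt "0 0 0 0 0 0 10" --pt "0 0 0 0 0 0 10" --pt "0 0 0 0 0 0 10"

```text
t: 12.65
ee_pos: [680.8, 40.4, 95.7]
orientation: [3.137, 0.173, 0.005]
ft_force: [0.6, -0.3, -0.8]
width: 25.4
```

Emit:
move_arm --pt "0 0 0 0 0 0 10" --pt "0 0 0 0 0 0 10" --pt "0 0 0 0 0 0 10" --pt "0 0 0 0 0 0 10" --pt "0 0 0 0 0 0 10"

```text
t: 13.07
ee_pos: [681.2, 40.5, 95.3]
orientation: [3.137, 0.173, 0.005]
ft_force: [3.1, -0.4, 7.0]
width: 19.8
```

Emit:
move_arm --pt "0 0 8 0 0 0 10" --pt "0 0 18 0 0 0 10" --pt "0 0 28 0 0 0 10" --pt "0 0 38 0 0 0 10" --pt "0 0 46 0 0 0 10"

```text
t: 13.48
ee_pos: [681.2, 40.5, 139.5]
orientation: [3.137, 0.173, 0.005]
ft_force: [12.5, 0.2, -12.7]
width: 20.1
```

Emit:
move_arm --pt "0 0 7 0 0 0 10" --pt "0 0 13 0 0 0 10" --pt "0 0 17 0 0 0 10" --pt "0 0 19 0 0 0 10" --pt "0 0 19 0 0 0 10"

```text
t: 13.9
ee_pos: [681.1, 40.5, 158.8]
orientation: [3.137, 0.173, 0.005]
ft_force: [9.8, 0.9, -6.3]
width: 20.0
```

Emit:
move_arm --pt "0 0 0 0 0 0 10" --pt "0 0 0 0 0 0 10" --pt "0 0 0 0 0 0 10" --pt "0 0 0 0 0 0 10" --pt "0 0 0 0 0 0 10"

```text
t: 14.32
ee_pos: [681.1, 40.5, 158.4]
orientation: [3.137, 0.173, 0.005]
ft_force: [10.3, 0.1, -6.7]
width: 20.1
```

Emit:
move_arm --pt "0 0 2 0 0 0 10" --pt "0 0 2 0 0 0 10" --pt "0 0 0 0 0 0 10" --pt "0 0 -2 0 0 0 10" --pt "0 0 -4 0 0 0 10"

```text
t: 14.73
ee_pos: [681.2, 40.5, 154.8]
orientation: [3.137, 0.173, 0.005]
ft_force: [2.8, 0.8, 13.4]
width: 20.1
```

Emit:
move_arm --pt "0 0 -1 0 0 0 10" --pt "0 0 -2 0 0 0 10" --pt "0 0 -2 0 0 0 10" --pt "0 0 -2 0 0 0 10" --pt "0 0 -2 0 0 0 10"

```text
t: 15.15
ee_pos: [681.2, 40.5, 154.8]
orientation: [3.137, 0.173, 0.006]
ft_force: [3.3, -0.2, 8.6]
width: 19.6
```

The hood is held: there was an upward reaction at 59.5 mm as I lowered it. I'll release it and go to the first tin.

Emit:
move_arm --pt "0 0 0 0 0 0 50" --pt "0 0 0 0 0 0 50" --pt "0 0 0 0 0 0 50" --pt "0 0 0 0 0 0 50" --pt "0 0 0 0 0 0 50"

```text
t: 15.57
ee_pos: [679.1, 40.4, 152.2]
orientation: [-3.137, -0.173, 0.002]
ft_force: [-0.0, 0.3, 0.6]
width: 48.5
```

Emit:
move_arm --pt "0 0 20 0 0 0 50" --pt "0 0 55 0 0 0 60" --pt "0 0 90 0 0 0 87" --pt "0 0 95 0 0 0 87" --pt "-12 37 98 0 0 0 87"

```text
t: 15.98
ee_pos: [670.6, 73.1, 253.7]
orientation: [3.135, 0.165, 0.01]
ft_force: [-0.0, -0.1, -0.6]
width: 73.2
```

Emit:
move_arm --pt "-12 37 0 0 0 0 87" --pt "-24 74 0 0 0 0 87" --pt "-36 111 0 0 0 0 87" --pt "-48 148 0 0 0 0 87" --pt "-60 185 0 0 0 0 87"

```text
t: 16.4
ee_pos: [606.5, 263.9, 250.3]
orientation: [3.137, 0.172, -0.001]
ft_force: [0.1, 0.2, -0.2]
width: 86.9
```

Emit:
move_arm --pt "-12 34 0 0 0 0 87" --pt "-22 68 0 0 0 0 87" --pt "-22 68 -30 0 0 0 87" --pt "-22 68 -60 0 0 0 87" --pt "-22 68 -90 0 0 0 87"

```text
t: 16.82
ee_pos: [585.1, 331.5, 159.8]
orientation: [-3.136, -0.176, -0.002]
ft_force: [0.2, -0.1, 0.3]
width: 86.8
```

```bash
python3 - <<'E'
from h import *
o=get_obs();print({k:np.round(o[k],3).tolist() for k in("t","qpos","ee_pos","orientation","ft_force","width")})
T=get_image("top");S=get_image("side")
a=cv2.cvtColor(np.array(T["color"]),cv2.COLOR_RGB2BGR)[100:260,110:320]
b=cv2.cvtColor(np.array(S["color"]),cv2.COLOR_RGB2BGR)[130:290,140:340]
cv2.imwrite("pics/t5.png",np.hstack([cv2.resize(a,None,fx=1.9,fy=2),cv2.resize(b,None,fx=2,fy=2)]))
for im in(T,S):
  for l in("hood_grip","tin0"):
    print(l,[(round(m["p"],2),np.round(m["location"][::-1]).tolist(),onz(im,*m["location"][::-1],0)[:2].round().tolist()) for m in mark_of(im,l)])
for z in(112,142,172):print(z,proj(S,[679.9,40.5,z]).round(1))
E
```

```text
{'t': 16.817, 'qpos': [0.498, 0.561, 1.561, -0.0, 1.019, 0.386], 'ee_pos': [585.122, 331.541, 159.791], 'orientation': [-3.136, -0.176, -0.002], 'ft_force': [0.188, -0.079, 0.333], 'width': 86.843}
hood_grip [(0.76, [239.0, 123.0], [756.0, 54.0])]
tin0 [(0.93, [364.0, 233.0], [375.0, -323.0]), (0.61, [154.0, 162.0], [636.0, 334.0])]
hood_grip [(0.29, [298.0, 145.0], [384.0, -445.0])]
tin0 [(0.95, [300.0, 161.0], [358.0, -322.0]), (0.7, [197.0, 266.0], [626.0, 333.0]), (0.7, [290.0, 328.0], [292.0, 515.0])]
112 [203.4 183.5]
142 [203. 177.]
172 [202.5 170.4]
```

View pics/t5.png

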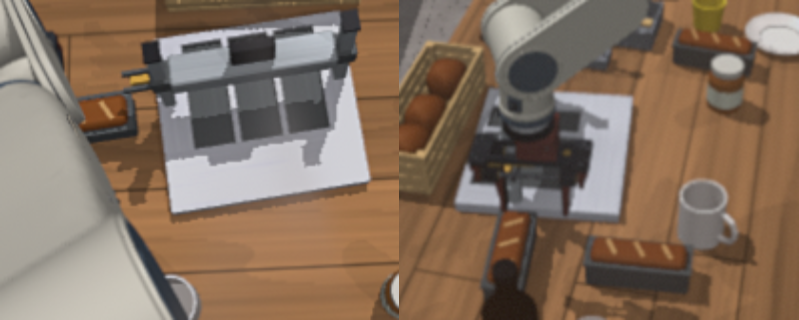

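The hood stands in the top notch. Tin A, however, has been knocked about 45 mm away from the robot, so I'll measure it again.

```bash
python3 - <<'E'
from h import *
T=get_image("top");S=get_image("side")
def crop(I,b,s):
    a=cv2.cvtColor(np.array(I["color"]),cv2.COLOR_RGB2BGR)[b[1]:b[3],b[0]:b[2]]
    a=cv2.resize(a,None,fx=s,fy=s,interpolation=cv2.INTER_CUBIC)
    for i in range(0,b[2]-b[0],10):
        cv2.putText(a,str(b[0]+i),(i*s,8),0,.3,(0,0,255),1);cv2.line(a,(i*s,10),(i*s,16),(0,0,255),1)
    for i in range(0,b[3]-b[1],10):
        cv2.putText(a,str(b[1]+i),(0,i*s+4),0,.3,(0,0,255),1);cv2.line(a,(20,i*s),(26,i*s),(0,0,255),1)
    return a
cv2.imwrite("pics/c6.png",np.hstack([crop(S,(170,225,240,285),6),crop(T,(130,140,190,200),6)]))
E
```

```text
(no output)
```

View pics/c6.png

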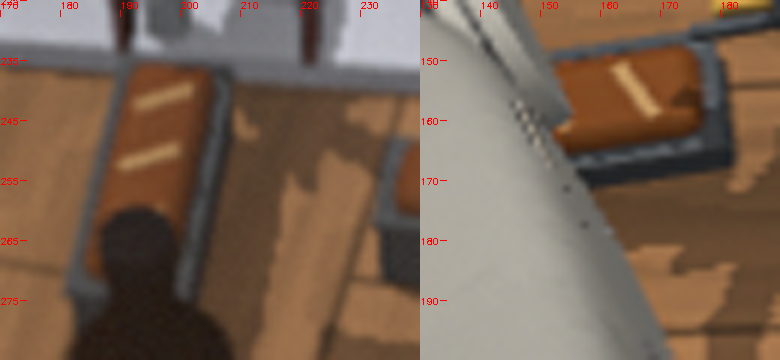

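```bash
python3 - <<'E'
from h import *
from scipy.optimize import least_squares
T=get_image("top");S=get_image("side")
O=[(S,85,31,190.8,235.8),(S,85,-31,208.7,238.3),(S,-85,31,181.3,272),(T,85,31,180,146.7),(T,85,-31,181.7,163.7)]
def f(p):
    c,s=np.cos(p[2]),np.sin(p[2]);return np.ravel([proj(I,[p[0]+c*x-s*y,p[1]+s*x+c*y,52])-[u,v] for I,x,y,u,v in O])
r=least_squares(f,[620,330,-1.46],x_scale=[1,1,.01]);print(r.x,r.fun.reshape(-1,2).round(1))
E
```

```text
[630.52611386 326.36866928  -1.47755707] [[ 0.6 -1.2]
 [ 0.6 -2.2]
 [-0.3  0.7]
 [-1.  -1.1]
 [-0.8  0.7]]
```

Emit:
move_arm --pt "30 -3 0 0 0 -0.01 87" --pt "44 -4 -25 0 0 -0.01 87" --pt "44 -4 -65 0 0 -0.01 87" --pt "44 -4 -105 0 0 -0.01 87" --pt "44 -4 -130 0 0 -0.01 87"

```text
t: 17.73
ee_pos: [628.7, 325.5, 27.9]
orientation: [3.137, 0.156, -0.003]
ft_force: [-0.1, 0.1, -0.7]
width: 86.9
```

Emit:
move_arm --pt "0 0 -16 0 0 0 87" --pt "0 0 -23 0 0 0 87" --pt "0 0 -23 0 0 0 50" --pt "0 0 -23 0 0 0 50" --pt "0 0 -23 0 0 0 50"

```text
t: 18.15
ee_pos: [631.1, 327.2, 10.0]
orientation: [-3.136, -0.157, -0.005]
ft_force: [0.5, -0.4, -0.1]
width: 70.8
```

Emit:
move_arm --pt "0 0 0 0 0 0 45" --pt "0 0 0 0 0 0 45" --pt "0 0 0 0 0 0 45" --pt "0 0 0 0 0 0 45" --pt "0 0 0 0 0 0 45"

```text
t: 18.57
ee_pos: [631.1, 327.1, 9.9]
orientation: [-3.136, -0.157, -0.005]
ft_force: [0.9, -0.0, 7.5]
width: 61.9
```

Emit:
move_arm --pt "0 0 8 0 0 0 45" --pt "0 0 30 0 0 0 45" --pt "0 0 60 0 0 0 45" --pt "-10 0 95 0 0 0 45" --pt "-30 -5 125 0 0 0 45"

```text
t: 18.98
ee_pos: [600.6, 321.8, 134.4]
orientation: [-3.137, -0.156, -0.002]
ft_force: [0.0, 0.6, -4.2]
width: 61.8
```

Emit:
move_arm --pt "-20 -10 0 0 0 0.1 45" --pt "-40 -25 0 0 0 0.2 45" --pt "-60 -45 0 0 0 0.31 45" --pt "-70 -70 0 0 0 0.42 45" --pt "-70 -100 0 0 0 0.53 45"

```text
t: 19.4
ee_pos: [525.9, 220.9, 132.5]
orientation: [-2.983, -0.985, 0.005]
ft_force: [1.5, 1.4, -5.6]
width: 61.8
```

Emit:
move_arm --pt "0 -25 0 0 0 0.105 45" --pt "0 -50 0 0 0 0.21 45" --pt "0 -75 0 0 0 0.315 45" --pt "4 -100 0 0 0 0.42 45" --pt "10 -120 0 0 0 0.525 45"

```text
t: 19.82
ee_pos: [538.0, 99.6, 132.6]
orientation: [-2.627, -1.721, 0.003]
ft_force: [0.5, 0.3, -5.2]
width: 62.0
```

Emit:
move_arm --pt "6 -20 0 0 0 0.105 45" --pt "12 -40 0 0 0 0.21 45" --pt "18 -58 0 0 0 0.315 45" --pt "22 -74 -10 0 0 0.42 45" --pt "22 -74 -30 0 0 0.525 45"

```text
t: 20.23
ee_pos: [563.8, 24.9, 104.7]
orientation: [2.091, 2.34, 0.004]
ft_force: [1.3, -0.2, -4.2]
width: 61.7
```

Emit:
move_arm --pt "0 0 0 0 0 0 45" --pt "0 0 0 0 0 0 45" --pt "0 0 0 0 0 0 45"

```text
t: 20.48
ee_pos: [561.2, 27.8, 103.1]
orientation: [-2.1, -2.336, 0.0]
ft_force: [0.6, 0.1, -4.9]
width: 61.7
```

```bash
cat > st.py <<'E'
from h import *
def st():
    o=get_obs();r=cv2.Rodrigues(np.array(o["orientation"],float))[0]
    p=o["ee_pos"];c,s=np.cos(.1093),np.sin(.1093);d=np.array(p[:2])-[645.1,36.7]
    print("t",round(o["t"],2),"tcp",np.round(p,1),"ang",round(float(np.arctan2(r[1,0],r[0,0])),4),"q6",round(o["qpos"][5],2),"q1",round(o["qpos"][0],2),"w",round(o["width"],1),"f",np.round(o["ft_force"],1),"m",np.round(o["moment"],2),"local",round(c*d[0]+s*d[1],1),round(-s*d[0]+c*d[1],1))
E
python3 -c "from st import *;st()"
```

```text
t 20.48 tcp [561.2  27.8 103.1] ang 1.6773 q6 -1.65 q1 0.03 w 61.7 f [ 0.6  0.1 -4.9] m [-0.01 -0.03 -0.03] local -84.3 0.3
```

Emit:
move_arm --pt "0 0 -30 0 0 0 45" --pt "0 0 -55 0 0 0 45" --pt "0 0 -68 0 0 0 45" --pt "0 0 -72 0 0 0 45" --pt "0 0 -72 0 0 0 45"

```text
t: 20.9
ee_pos: [566.5, 28.3, 34.8]
orientation: [2.094, 2.333, 0.011]
ft_force: [3.0, 0.5, 12.8]
width: 62.1
```

Emit:
move_arm --pt "0 0 0 0 0 0 74" --pt "0 0 0 0 0 0 74" --pt "0 0 0 0 0 0 74" --pt "0 0 0 0 0 0 74" --pt "-17 -2 0 0 0 0 74"

```text
t: 21.32
ee_pos: [547.8, 25.8, 31.4]
orientation: [2.095, 2.337, 0.005]
ft_force: [-0.1, -0.8, 0.0]
width: 74.4
```

Emit:
move_arm --pt "-18 -2 0 0 0 0 74" --pt "-36 -4 0 0 0 0 74" --pt "-53 -6 0 0 0 0 74" --pt "-53 -6 0 0 0 0 74" --pt "-53 -6 0 0 0 0 50"

```text
t: 21.73
ee_pos: [491.4, 19.4, 30.8]
orientation: [-2.097, -2.339, 0.0]
ft_force: [0.5, -0.0, 0.1]
width: 70.3
```

```bash
python3 - <<'E'
from st import *
st()
S=get_image("side");save(S,"s7",(180,150,300,250),5)
T=get_image("top")
for im in(T,S):
  for l in("tin0",):
    print(l,[(round(m["p"],2),np.round(m["location"][::-1]).tolist(),onz(im,*m["location"][::-1],20)[:2].round().tolist()) for m in mark_of(im,l)])
c,s=np.cos(.1093),np.sin(.1093)
for x,y in((-170,31),(-170,-31),(0,31)):print(x,y,((proj(S,[645.1+c*x-s*y,36.7+s*x+c*y,72])-[180,150])*5).round())
E
```

```text
t 21.73 tcp [491.4  19.4  30.8] ang 1.6796 q6 -1.66 q1 0.02 w 70.3 f [ 0.5 -0.   0.1] m [-0.01 -0.01 -0.04] local -154.6 -0.4
tin0 [(0.87, [102.0, 271.0], [291.0, 490.0]), (0.72, [363.0, 232.0], [376.0, -314.0])]
tin0 [(0.87, [291.0, 328.0], [287.0, 527.0]), (0.66, [258.0, 270.0], [423.0, 325.0]), (0.65, [297.0, 161.0], [372.0, -292.0]), (0.57, [239.0, 202.0], [554.0, 12.0])]
-170 31 [394. 255.]
-170 -31 [400. 200.]
0 31 [161. 240.]
```

View pics/s7.png

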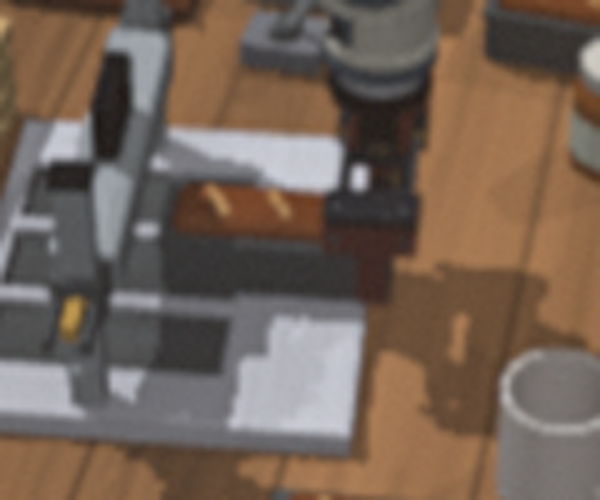

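The tin sits on the apron, its front-left rim corner at (165,232), where predicted. I'll grip the rear end and slide it in.

Emit:
move_arm --pt "0 0 0 0 0 0 45" --pt "0 0 0 0 0 0 45" --pt "0 0 0 0 0 0 45" --pt "0 0 1 0 0 0 45" --pt "0 0 1 0 0 0 45"

```text
t: 22.35
ee_pos: [490.7, 19.3, 31.3]
orientation: [-2.096, -2.338, 0.002]
ft_force: [-0.9, 0.0, -2.8]
width: 61.8
```

Emit:
move_arm --pt "15 1.6 0 0 0 0 45" --pt "30 3.3 0 0 0 0 45" --pt "45 5 0 0 0 0 45" --pt "60 6.6 0 0 0 0 45" --pt "75 8.2 0 0 0 0 45"

```text
t: 22.77
ee_pos: [565.0, 27.5, 30.9]
orientation: [-2.095, -2.337, 0.005]
ft_force: [-3.4, 0.4, 0.8]
width: 61.5
```

Emit:
move_arm --pt "15 1.6 0 0 0 0 45" --pt "30 3.3 0 0 0 0 45" --pt "44 4.8 0 0 0 0 45" --pt "44 4.8 0 0 0 0 45" --pt "44 4.8 0 0 0 0 45"

```text
t: 23.18
ee_pos: [609.3, 32.3, 30.7]
orientation: [-2.096, -2.338, 0.003]
ft_force: [-1.2, -0.6, -5.3]
width: 61.5
```

```bash
python3 - <<'E'
from st import *
st()
S=get_image("side");save(S,"s8",(150,130,270,230),5)
E
```

```text
t 23.18 tcp [609.3  32.3  30.7] ang 1.68 q6 -1.65 q1 0.03 w 61.5 f [-1.2 -0.6 -5.3] m [-0.01  0.38 -0.07] local -36.0 -0.5
```

View pics/s8.png

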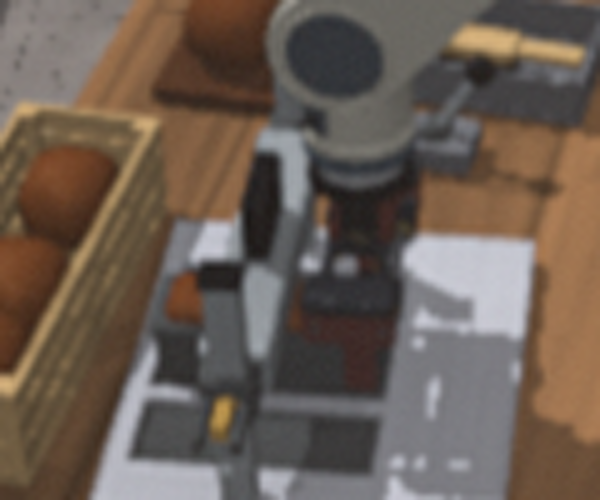

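The tin is held clear of the floor and level, with the full weight on the wrist. I'll lower it into the pocket and release.

Emit:
move_arm --pt "0 0 -2 0 0 0 45" --pt "0 0 -4 0 0 0 45" --pt "0 0 -6 0 0 0 45" --pt "0 0 -7 0 0 0 45" --pt "0 0 -7 0 0 0 45"

```text
t: 23.65
ee_pos: [610.0, 32.3, 24.3]
orientation: [-2.097, -2.339, 0.001]
ft_force: [0.9, -0.1, -3.9]
width: 62.0
```

```bash
python3 -c "from st import *;st()"
```

```text
t 23.65 tcp [610.   32.3  24.3] ang 1.6799 q6 -1.65 q1 0.03 w 62.0 f [ 0.9 -0.1 -3.9] m [0.   0.31 0.01] local -35.3 -0.5
```

Emit:
move_arm --pt "0 0 0 0 0 0 69" --pt "0 0 0 0 0 0 69" --pt "0 0 0 0 0 0 69" --pt "0 0 0 0 0 0 69" --pt "-8 -1 2 0 0 0 70"

```text
t: 24.07
ee_pos: [604.0, 31.5, 27.1]
orientation: [2.096, 2.338, 0.003]
ft_force: [0.1, 1.0, 0.4]
width: 69.6
```

Emit:
move_arm --pt "-25 -2.7 1 0 0 0 71" --pt "-55 -6 20 0 0 0 87" --pt "-75 -8 55 0 0 0 87" --pt "-75 -8 90 0 0 0 87" --pt "-75 -8 120 0 0 0 87"

```text
t: 24.48
ee_pos: [525.5, 23.2, 148.3]
orientation: [-2.096, -2.339, 0.001]
ft_force: [1.2, 0.3, 0.0]
width: 86.8
```

```bash
python3 - <<'E'
from st import *
st()
S=get_image("side");T=get_image("top")
a=cv2.cvtColor(np.array(S["color"]),cv2.COLOR_RGB2BGR)[140:290,150:290]
b=cv2.cvtColor(np.array(T["color"]),cv2.COLOR_RGB2BGR)[100:260,130:320]
a=cv2.resize(a,(420,450),interpolation=cv2.INTER_CUBIC);b=cv2.resize(b,(380,450))
cv2.imwrite("pics/p9.png",np.hstack([a,b]))
for im in(T,S):
    print([(round(m["p"],2),np.round(m["location"][::-1]).tolist(),onz(im,*m["location"][::-1],0)[:2].round().tolist(),onz(im,*m["location"][::-1],12)[:2].round().tolist()) for m in mark_of(im,"tin0")])
E
```

```text
t 24.48 tcp [525.5  23.2 148.3] ang 1.6799 q6 -1.66 q1 0.02 w 86.8 f [1.2 0.3 0. ] m [ 0.07 -0.01  0.01] local -120.4 -0.3
[(0.75, [166.0, 227.0], [421.0, 298.0], [419.0, 295.0]), (0.68, [365.0, 232.0], [376.0, -327.0], [375.0, -324.0]), (0.66, [100.0, 268.0], [301.0, 502.0], [300.0, 498.0])]
[(0.8, [296.0, 163.0], [376.0, -307.0], [375.0, -291.0]), (0.71, [208.0, 205.0], [672.0, 31.0], [668.0, 44.0]), (0.66, [291.0, 328.0], [288.0, 512.0], [288.0, 520.0]), (0.61, [259.0, 267.0], [425.0, 297.0], [423.0, 308.0])]
```

View pics/p9.png

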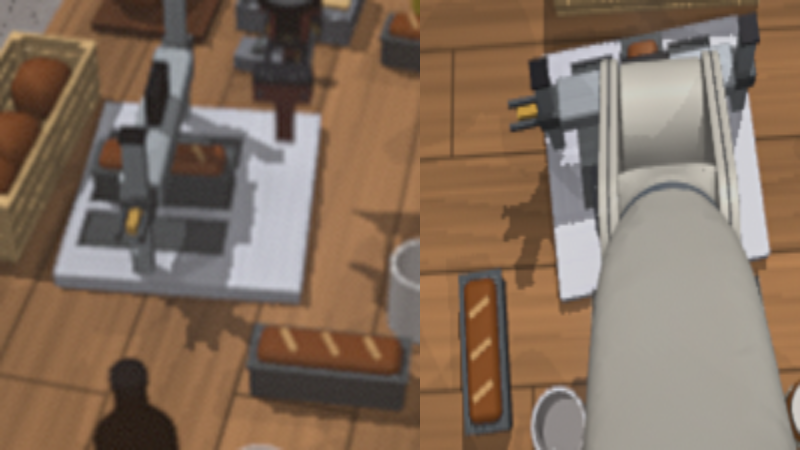

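Tin A sits in the middle pocket, and tin B is where the first fit put it. I'll fetch B.

Emit:
move_arm --pt "-13 34 0 0 0 -0.012 87" --pt "-26 68 0 0 0 -0.024 87" --pt "-39 102 0 0 0 -0.036 87" --pt "-52 136 0 0 0 -0.036 87" --pt "-65 170 0 0 0 -0.036 87"

```text
t: 25.1
ee_pos: [460.5, 194.2, 144.9]
orientation: [-2.138, -2.3, 0.004]
ft_force: [0.0, -0.6, 0.0]
width: 87.0
```

Emit:
move_arm --pt "-13 35 0 0 0 0 87" --pt "-26 70 0 0 0 0 87" --pt "-37 104 0 0 0 0 87" --pt "-37 104 -30 0 0 0 87" --pt "-37 104 -60 0 0 0 87"

```text
t: 25.52
ee_pos: [425.0, 299.6, 85.8]
orientation: [2.134, 2.305, 0.003]
ft_force: [0.1, 0.3, -0.4]
width: 86.5
```

```bash
python3 - <<'E'
from st import *
st()
S=get_image("side");T=get_image("top")
for im in(T,S):
    print([(round(m["p"],2),np.round(m["location"][::-1]).tolist(),onz(im,*m["location"][::-1],0)[:2].round().tolist()) for m in mark_of(im,"tin0")])
E
```

```text
t 25.52 tcp [425.  299.6  85.8] ang 1.6478 q6 -1.06 q1 0.59 w 86.5 f [ 0.1  0.3 -0.4] m [ 0.02 -0.01 -0.02] local -190.1 285.4
[(0.92, [101.0, 270.0], [294.0, 500.0]), (0.8, [364.0, 234.0], [370.0, -323.0]), (0.69, [245.0, 145.0], [680.0, 39.0]), (0.55, [168.0, 224.0], [429.0, 288.0]), (0.24, [101.0, 220.0], [454.0, 505.0])]
[(0.9, [206.0, 204.0], [680.0, 29.0]), (0.87, [291.0, 327.0], [288.0, 510.0]), (0.57, [259.0, 270.0], [422.0, 308.0])]
```

Emit:
move_arm --pt "0 -1 -25 0 0 0 87" --pt "0 -1 -50 0 0 0 87" --pt "0 -1 -70 0 0 0 87" --pt "0 -1 -76 0 0 0 87" --pt "0 -1 -76 0 0 0 50"

```text
t: 26.13
ee_pos: [425.5, 295.7, 10.5]
orientation: [-2.14, -2.3, 0.002]
ft_force: [1.1, -0.2, 0.5]
width: 83.6
```

Emit:
move_arm --pt "0 0 0 0 0 0 45" --pt "0 0 0 0 0 0 45" --pt "0 0 0 0 0 0 45" --pt "0 0 0 0 0 0 45" --pt "0 0 0 0 0 0 45"

```text
t: 26.55
ee_pos: [426.7, 297.3, 12.2]
orientation: [2.139, 2.3, 0.005]
ft_force: [0.2, 0.7, 8.0]
width: 62.0
```

Emit:
move_arm --pt "0 0 0 0 0 0 45" --pt "0 0 0 0 0 0 45" --pt "0 0 0 0 0 0 45"

```text
t: 26.8
ee_pos: [426.7, 297.3, 12.2]
orientation: [2.139, 2.3, 0.005]
ft_force: [-0.2, 1.2, 8.3]
width: 62.0
```

```bash
python3 -c "from st import *;st()"
```

```text
t 26.8 tcp [426.7 297.3  12.2] ang 1.6436 q6 -1.06 q1 0.59 w 62.0 f [-0.2  1.2  8.3] m [ 0.19  0.09 -0.15] local -188.7 282.8
```

Emit:
move_arm --pt "0 0 8 0 0 0 45" --pt "0 0 30 0 0 0 45" --pt "0 0 60 0 0 0.01 45" --pt "10 -15 85 0 0 0.02 45" --pt "30 -44 95 0 0 0.036 45"

```text
t: 27.22
ee_pos: [455.5, 254.2, 109.0]
orientation: [2.091, 2.343, 0.005]
ft_force: [0.7, 0.5, -4.0]
width: 62.0
```

Emit:
move_arm --pt "20 -29 0 0 0 0 45" --pt "40 -58 0 0 0 0 45" --pt "60 -87 0 0 0 0 45" --pt "80 -117 0 0 0 0 45" --pt "95 -140 0 0 0 0 45"

```text
t: 27.63
ee_pos: [551.3, 109.9, 106.1]
orientation: [2.097, 2.339, -0.001]
ft_force: [-0.6, -0.1, -4.7]
width: 61.7
```

Emit:
move_arm --pt "5 -6 -10 0 0 0 45" --pt "5 -6 -30 0 0 0 45" --pt "5 -6 -45 0 0 0 45" --pt "5 -6 -45 0 0 0 45"

```text
t: 27.97
ee_pos: [552.5, 105.8, 57.9]
orientation: [-2.095, -2.336, 0.008]
ft_force: [-1.6, 0.0, -4.2]
width: 62.0
```

```bash
python3 -c "from st import *;st()"
```

```text
t 27.97 tcp [552.5 105.8  57.9] ang 1.6795 q6 -1.51 q1 0.17 w 62.0 f [-1.6  0.  -4.2] m [ 0.    0.05 -0.03] local -84.5 78.8
```

Emit:
move_arm --pt "0 0.5 -12 0 0 0 45" --pt "0 0.5 -22 0 0 0 45" --pt "0 0.5 -28 0 0 0 45" --pt "0 0.5 -29 0 0 0 45" --pt "0 0.5 -29 0 0 0 45"

```text
t: 28.38
ee_pos: [555.5, 107.2, 31.7]
orientation: [-2.096, -2.34, 0.0]
ft_force: [-0.4, 0.5, -4.5]
width: 61.7
```

```bash
python3 -c "from st import *;st()"
```

```text
t 28.38 tcp [555.5 107.2  31.7] ang 1.6805 q6 -1.51 q1 0.17 w 61.7 f [-0.4  0.5 -4.5] m [ 0.05 -0.01 -0.04] local -81.4 79.9
```

Emit:
move_arm --pt "0 0 -2 0 0 0 45" --pt "0 0 -2 0 0 0 74" --pt "0 0 -2 0 0 0 74" --pt "0 0 -2 0 0 0 74" --pt "0 0 -1 0 0 0 74"

```text
t: 28.8
ee_pos: [555.7, 107.0, 30.7]
orientation: [2.097, 2.339, 0.0]
ft_force: [-0.5, 0.1, -0.7]
width: 73.6
```

Emit:
move_arm --pt "-18 -2 0 0 0 0 74" --pt "-37 -4 0 0 0 0 74" --pt "-56 -6.1 0 0 0 0 74" --pt "-74.5 -8.2 0 0 0 0 74" --pt "-74.5 -8.2 0 0 0 0 74"

```text
t: 29.22
ee_pos: [476.9, 98.1, 30.2]
orientation: [-2.095, -2.337, 0.006]
ft_force: [-0.6, 0.0, -0.3]
width: 74.1
```

Emit:
move_arm --pt "0 0 0 0 0 0 45" --pt "0 0 0 0 0 0 45" --pt "0 0 0 0 0 0 45" --pt "0 0 0 0 0 0 45" --pt "0 0 1 0 0 0 45"

```text
t: 29.63
ee_pos: [481.7, 98.8, 31.5]
orientation: [2.097, 2.339, 0.0]
ft_force: [-0.5, -0.0, -4.6]
width: 61.7
```

```bash
python3 -c "from st import *;st()"
```

```text
t 29.63 tcp [481.7  98.8  31.5] ang 1.6799 q6 -1.5 q1 0.18 w 61.7 f [-0.5 -0.  -4.6] m [-0.01  0.25  0.01] local -155.7 79.5
```

Emit:
move_arm --pt "16 1.8 0.5 0 0 0 45" --pt "32 3.5 0.5 0 0 0 45" --pt "48 5.3 0.5 0 0 0 45" --pt "64 7 0.5 0 0 0 45" --pt "80 8.8 0.5 0 0 0 45"

```text
t: 30.05
ee_pos: [561.0, 107.4, 31.5]
orientation: [-2.096, -2.338, 0.003]
ft_force: [-0.0, -0.4, -5.0]
width: 62.2
```

Emit:
move_arm --pt "15 1.6 0 0 0 0 45" --pt "30 3.3 0 0 0 0 45" --pt "40 4.4 0 0 0 0 45" --pt "40 4.4 0 0 0 0 45" --pt "40 4.4 0 0 0 0 45"

```text
t: 30.47
ee_pos: [600.4, 111.7, 31.5]
orientation: [-2.096, -2.338, 0.002]
ft_force: [-0.1, 1.0, -3.3]
width: 61.8
```

Emit:
move_arm --pt "0 0 -2 0 0 0 45" --pt "0 0 -4 0 0 0 45" --pt "0 0 -6 0 0 0 45" --pt "0 0 -7 0 0 0 45" --pt "0 0 -7 0 0 0 45"

```text
t: 30.88
ee_pos: [600.5, 111.8, 24.8]
orientation: [-2.096, -2.339, 0.001]
ft_force: [0.7, -0.2, -3.7]
width: 61.9
```

```bash
python3 -c "from st import *;st()"
```

```text
t 30.88 tcp [600.5 111.8  24.8] ang 1.6801 q6 -1.52 q1 0.16 w 61.9 f [ 0.7 -0.2 -3.7] m [0.03 0.34 0.04] local -36.2 79.5
```

Emit:
move_arm --pt "0 0 0 0 0 0 66" --pt "0 0 0 0 0 0 66" --pt "0 0 0 0 0 0 66" --pt "0 0 0 0 0 0 66" --pt "-8 -1 2 0 0 0 66"

```text
t: 31.3
ee_pos: [594.5, 111.0, 27.6]
orientation: [2.096, 2.338, 0.003]
ft_force: [-0.1, 0.7, -0.9]
width: 65.9
```

Emit:
move_arm --pt "-25 -2.7 1 0 0 0 66" --pt "-50 -5.5 15 0 0 0 80" --pt "-67 -7.3 50 0 0 0 87" --pt "-67 -7.3 90 0 0 0 87" --pt "-67 -7.3 130 0 0 0 87"

```text
t: 31.72
ee_pos: [523.3, 103.2, 157.9]
orientation: [-2.095, -2.338, 0.004]
ft_force: [0.8, 0.4, -0.6]
width: 86.0
```

Emit:
move_arm --pt "-12 -35 0 0 0 -0.03 87" --pt "-24 -70 0 0 0 -0.06 87" --pt "-36 -105 0 0 0 -0.09 87" --pt "-48 -140 0 0 0 -0.12 87" --pt "-60 -175 0 0 0 -0.15 87"

```text
t: 32.13
ee_pos: [464.8, -72.6, 157.6]
orientation: [2.267, 2.174, 0.001]
ft_force: [0.3, -0.0, 0.4]
width: 87.0
```

```bash
python3 - <<'E'
from st import *
st()
S=get_image("side");T=get_image("top")
a=cv2.cvtColor(np.array(S["color"]),cv2.COLOR_RGB2BGR)[140:240,150:270]
b=cv2.cvtColor(np.array(T["color"]),cv2.COLOR_RGB2BGR)[195:270,345:400]
a=cv2.resize(a,(420,350),interpolation=cv2.INTER_CUBIC);b=cv2.resize(b,(330,450),interpolation=cv2.INTER_CUBIC)
cv2.imwrite("pics/p10.png",np.hstack([cv2.copyMakeBorder(a,0,100,0,0,0),b]))
for im in(T,S):
    print([(round(m["p"],2),np.round(m["location"][::-1]).tolist(),onz(im,*m["location"][::-1],0)[:2].round().tolist(),onz(im,*m["location"][::-1],12)[:2].round().tolist()) for m in mark_of(im,"tin0")])
    print([np.round(m["bbox"]).tolist() for m in recognise(im,"tin0")])
E
```

```text
t 32.13 tcp [464.8 -72.6 157.6] ang 1.5292 q6 -1.71 q1 -0.18 w 87.0 f [ 0.3 -0.   0.4] m [-0.01 -0.04  0.05] local -191.2 -89.0
[(0.87, [221.0, 147.0], [676.0, 115.0], [672.0, 114.0]), (0.85, [365.0, 234.0], [372.0, -327.0], [371.0, -323.0]), (0.69, [242.0, 145.0], [680.0, 46.0], [676.0, 46.0]), (0.62, [101.0, 272.0], [289.0, 502.0], [288.0, 497.0])]
[[94.0, 273.0, 39.0, 66.0], [369.0, 234.0, 23.0, 57.0], [244.0, 140.0, 31.0, 58.0], [218.0, 145.0, 26.0, 56.0], [343.0, 156.0, 14.0, 23.0]]
[(0.78, [291.0, 327.0], [288.0, 509.0], [288.0, 517.0]), (0.71, [205.0, 204.0], [681.0, 30.0], [677.0, 42.0]), (0.63, [298.0, 162.0], [369.0, -316.0], [368.0, -300.0]), (0.56, [203.0, 222.0], [665.0, 124.0], [661.0, 136.0])]
[[296.0, 158.0, 39.0, 24.0], [207.0, 198.0, 45.0, 17.0], [200.0, 212.0, 51.0, 21.0], [291.0, 320.0, 59.0, 33.0]]
```

View pics/p10.png

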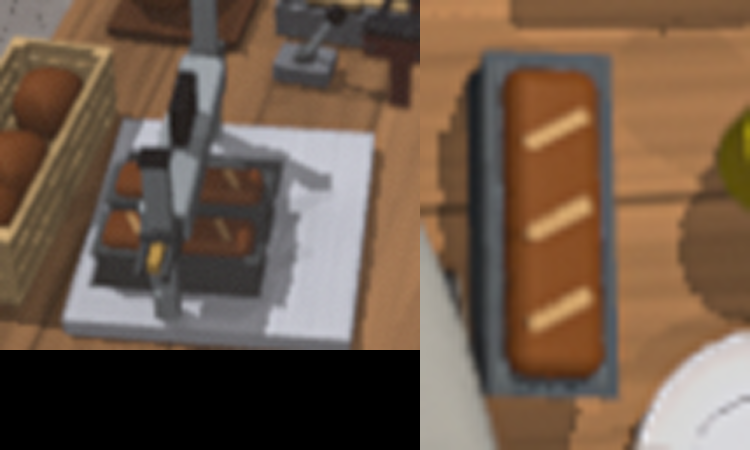

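Tin B is home in the left pocket beside tin A. I'll refit tin C from the rim corners at (483,55), (608,57), (617,394) and (487,393).

```bash
python3 - <<'E'
from st import *
from scipy.optimize import least_squares
T=get_image("top")
O=[(85,31,355.5,204.2),(85,-31,376.3,204.5),(-85,-31,377.8,260.7),(-85,31,356.2,260.5)]
def f(p):
    c,s=np.cos(p[2]),np.sin(p[2]);return np.ravel([proj(T,[p[0]+c*x-s*y,p[1]+s*x+c*y,52])-[u,v] for x,y,u,v in O])
r=least_squares(f,[370,-315,0],x_scale=[1,1,.01]);print(r.x,r.fun.round(1));st()
E
```

```text
[ 3.71339167e+02 -3.16058186e+02 -7.85829641e-02] [ 0.3 -0.2 -0.4  0.1 -0.4  0.2  0.5 -0.1]
t 32.48 tcp [466.3 -70.5 157.3] ang 1.5314 q6 -1.71 q1 -0.18 w 86.9 f [ 0.3 -0.4  0.7] m [0.01 0.02 0.01] local -189.4 -87.1
```

Emit:
move_arm --pt "-13.5 -35 0 0 0 -0.02 87" --pt "-27 -70 0 0 0 -0.04 87" --pt "-40.5 -105 0 0 0 -0.04 87" --pt "-54 -140 0 0 0 -0.04 87" --pt "-68 -175 0 0 0 -0.04 87"

```text
t: 32.9
ee_pos: [398.3, -246.7, 157.2]
orientation: [2.306, 2.133, 0.0]
ft_force: [1.0, -1.1, -0.2]
width: 87.0
```

Emit:
move_arm --pt "-13 -35 0 0 0 0 87" --pt "-26 -70 -10 0 0 0 87" --pt "-26 -70 -45 0 0 0 87" --pt "-26 -70 -75 0 0 0 87" --pt "-26 -70 -75 0 0 0 87"

```text
t: 33.32
ee_pos: [370.0, -313.9, 77.8]
orientation: [-2.303, -2.125, 0.001]
ft_force: [-2.0, 1.3, -0.0]
width: 86.9
```

```bash
python3 - <<'E'
from st import *
st()
for im in(get_image("top"),get_image("side")):
    print([(round(m["p"],2),np.round(m["location"][::-1]).tolist(),onz(im,*m["location"][::-1],0)[:2].round().tolist()) for m in mark_of(im,"tin0")])
E
```

```text
t 33.32 tcp [ 370.  -313.9   77.8] ang 1.4905 q6 -2.22 q1 -0.73 w 86.9 f [-2.   1.3 -0. ] m [0.04 0.03 0.03] local -311.7 -318.5
[(0.91, [220.0, 146.0], [679.0, 120.0]), (0.84, [103.0, 269.0], [299.0, 495.0]), (0.66, [244.0, 145.0], [679.0, 41.0])]
[(0.86, [298.0, 158.0], [370.0, -343.0]), (0.85, [289.0, 327.0], [293.0, 511.0]), (0.7, [204.0, 203.0], [691.0, 22.0])]
```

Emit:
move_arm --pt "0 0 -20 0 0 0 87" --pt "0 0 -45 0 0 0 87" --pt "0 0 -65 0 0 0 87" --pt "0 0 -71 0 0 0 87" --pt "0 0 -71 0 0 0 60"

```text
t: 33.93
ee_pos: [372.5, -316.0, 11.4]
orientation: [-2.308, -2.131, 0.0]
ft_force: [-0.5, -0.2, 0.9]
width: 83.4
```

Emit:
move_arm --pt "0 0 0 0 0 0 45" --pt "0 0 0 0 0 0 45" --pt "0 0 0 0 0 0 45" --pt "0 0 0 0 0 0 45" --pt "0 0 0 0 0 0 45"

```text
t: 34.35
ee_pos: [372.8, -316.7, 12.5]
orientation: [2.308, 2.129, 0.001]
ft_force: [1.0, 1.8, 7.4]
width: 62.1
```

Emit:
move_arm --pt "0 0 0 0 0 0 45" --pt "0 0 0 0 0 0 45" --pt "0 0 0 0 0 0 45"

```text
t: 34.6
ee_pos: [372.8, -316.7, 12.5]
orientation: [2.308, 2.129, 0.001]
ft_force: [1.1, 2.9, 8.7]
width: 61.9
```

```bash
python3 -c "from st import *;st()"
```

```text
t 34.6 tcp [ 372.8 -316.7   12.5] ang 1.4899 q6 -2.22 q1 -0.73 w 61.9 f [1.1 2.9 8.7] m [ 0.71 -0.07  0.07] local -309.3 -321.6
```

Emit:
move_arm --pt "0 0 8 0 0 0 45" --pt "0 0 35 0 0 0 45" --pt "0 0 70 0 0 0 45" --pt "8 10 98 0 0 0.02 45" --pt "25 32 108 0 0 0.04 45"

```text
t: 35.02
ee_pos: [397.8, -286.7, 123.3]
orientation: [2.264, 2.17, 0.0]
ft_force: [1.0, -0.8, -3.8]
width: 61.8
```

Emit:
move_arm --pt "22 29 0 0 0 0.02 45" --pt "44 58 0 0 0 0.04 45" --pt "66 87 0 0 0 0.06 45" --pt "88 116 0 0 0 0.08 45" --pt "110 146 0 0 0 0.1 45"

```text
t: 35.43
ee_pos: [507.4, -136.9, 119.8]
orientation: [2.154, 2.287, -0.0]
ft_force: [0.3, -1.2, -4.1]
width: 62.0
```

Emit:
move_arm --pt "22 29 0 0 0 0.02 45" --pt "44 60 0 0 0 0.04 45" --pt "62.5 87 0 0 0 0.05 45" --pt "62.5 87 -25 0 0 0.05 45" --pt "62.5 87 -55 0 0 0.05 45"

```text
t: 35.85
ee_pos: [572.7, -49.8, 66.2]
orientation: [2.09, 2.339, 0.006]
ft_force: [-0.3, -0.3, -4.3]
width: 61.8
```

Emit:
move_arm --pt "0 0 -10 0 0 0 45" --pt "0 0 -15 0 0 0 45" --pt "0 0 -15 0 0 0 45" --pt "0 0 -15 0 0 0 45"

```text
t: 36.18
ee_pos: [569.9, -51.9, 50.0]
orientation: [2.097, 2.338, 0.001]
ft_force: [-0.6, 0.8, -4.2]
width: 62.1
```

```bash
python3 -c "from st import *;st()"
```

```text
t 36.18 tcp [569.9 -51.9  50. ] ang 1.6792 q6 -1.79 q1 -0.11 w 62.1 f [-0.6  0.8 -4.2] m [-0.02 -0.05 -0.  ] local -84.5 -79.9
```

Emit:
move_arm --pt "0 0 -8 0 0 0 45" --pt "0 0 -14 0 0 0 45" --pt "0 0 -18 0 0 0 45" --pt "0 0 -19 0 0 0 45" --pt "0 0 -19 0 0 0 74"

```text
t: 36.6
ee_pos: [570.4, -51.7, 31.3]
orientation: [2.096, 2.338, 0.002]
ft_force: [-0.3, 0.4, -0.6]
width: 65.7
```

Emit:
move_arm --pt "0 0 0 0 0 0 74" --pt "0 0 0 0 0 0 74" --pt "0 0 0 0 0 0 74" --pt "-18 -2 0 0 0 0 74" --pt "-36 -4 0 0 0 0 74"

```text
t: 37.02
ee_pos: [534.1, -55.4, 30.2]
orientation: [2.096, 2.339, 0.001]
ft_force: [-0.3, -0.5, -0.8]
width: 74.0
```

Emit:
move_arm --pt "-18 -2 0 0 0 0 74" --pt "-35 -3.8 0 0 0 0 74" --pt "-35 -3.8 0 0 0 0 74" --pt "-35 -3.8 0 0 0 0 50" --pt "-35 -3.8 0 0 0 0 45"

```text
t: 37.43
ee_pos: [500.2, -59.3, 30.5]
orientation: [2.096, 2.338, 0.002]
ft_force: [-0.5, -0.4, 0.3]
width: 64.1
```

Emit:
move_arm --pt "0 0 0 0 0 0 45" --pt "0 0 0 0 0 0 45" --pt "0 0 0 0 0 0 45" --pt "0 0 1 0 0 0 45" --pt "0 0 1 0 0 0 45"

```text
t: 37.85
ee_pos: [498.0, -59.0, 30.9]
orientation: [-2.096, -2.339, 0.001]
ft_force: [0.4, 0.0, -1.9]
width: 62.2
```

```bash
python3 -c "from st import *;st()"
```

```text
t 37.85 tcp [498.  -59.   30.9] ang 1.6803 q6 -1.82 q1 -0.14 w 62.2 f [ 0.4  0.  -1.9] m [0.   0.01 0.04] local -156.7 -79.1
```

Emit:
move_arm --pt "16 1.7 1 0 0 0 45" --pt "32 3.4 1 0 0 0 45" --pt "48 5.1 1 0 0 0 45" --pt "64 6.8 1 0 0 0 45" --pt "80 8.5 1 0 0 0 45"

```text
t: 38.27
ee_pos: [578.0, -50.4, 31.4]
orientation: [-2.095, -2.338, 0.002]
ft_force: [-0.7, 0.1, -5.2]
width: 61.7
```

Emit:
move_arm --pt "15 1.6 0 0 0 0 45" --pt "30 3.2 0 0 0 0 45" --pt "41 4.2 0 0 0 0 45" --pt "41 4.2 0 0 0 0 45" --pt "41 4.2 0 0 0 0 45"

```text
t: 38.68
ee_pos: [618.5, -46.3, 31.3]
orientation: [-2.095, -2.338, 0.002]
ft_force: [-1.1, 0.3, -4.0]
width: 61.7
```

Emit:
move_arm --pt "0 0 -2 0 0 0 45" --pt "0 0 -4 0 0 0 45" --pt "0 0 -6 0 0 0 45" --pt "0 0 -7.5 0 0 0 45" --pt "0 0 -7.5 0 0 0 45"

```text
t: 39.1
ee_pos: [618.9, -46.6, 24.2]
orientation: [-2.096, -2.339, 0.001]
ft_force: [0.3, -0.2, -5.1]
width: 61.9
```

```bash
python3 -c "from st import *;st()"
```

```text
t 39.1 tcp [618.9 -46.6  24.2] ang 1.6799 q6 -1.77 q1 -0.09 w 61.9 f [ 0.3 -0.2 -5.1] m [-0.01  0.32 -0.  ] local -35.1 -79.9
```

Emit:
move_arm --pt "0 0 0 0 0 0 66" --pt "0 0 0 0 0 0 66" --pt "0 0 0 0 0 0 66" --pt "0 0 0 0 0 0 66" --pt "-8 -1 2 0 0 0 66"

```text
t: 39.52
ee_pos: [613.0, -47.5, 27.1]
orientation: [2.095, 2.338, 0.002]
ft_force: [0.7, 0.1, -0.3]
width: 66.0
```

Emit:
move_arm --pt "-25 -2.7 1 0 0 0 66" --pt "-50 -5.5 15 0 0 0 60" --pt "-67 -7.3 50 0 0 0 40" --pt "-75 -8 90 0 0 0 0" --pt "-80 -8 130 0 0 0 0"

```text
t: 39.93
ee_pos: [528.5, -55.5, 157.3]
orientation: [-2.095, -2.337, 0.003]
ft_force: [1.3, -0.9, 0.3]
width: 43.8
```

Emit:
move_arm --pt "0 -35 0 0 0 -0.03 0" --pt "0 -70 0 0 0 -0.06 0" --pt "0 -105 0 0 0 -0.09 0" --pt "0 -140 0 0 0 -0.12 0" --pt "0 -175 0 0 0 -0.16 0"

```text
t: 40.35
ee_pos: [530.8, -232.0, 157.3]
orientation: [2.278, 2.163, 0.0]
ft_force: [0.3, 0.3, 0.3]
width: 10.2
```

```bash
python3 - <<'E'
from st import *
st()
S=get_image("side");T=get_image("top")
a=cv2.cvtColor(np.array(S["color"]),cv2.COLOR_RGB2BGR)[120:240,150:290]
b=cv2.cvtColor(np.array(T["color"]),cv2.COLOR_RGB2BGR)[90:230,170:400]
a=cv2.resize(a,None,fx=3,fy=3,interpolation=cv2.INTER_CUBIC);b=cv2.resize(b,(370,360))
cv2.imwrite("pics/p11.png",np.hstack([a,b]))
for l in("switch_tip","tin0"):
  for im in(T,S):
    print(l,[(round(m["p"],2),np.round(m["location"][::-1]).tolist(),onz(im,*m["location"][::-1],12 if l=="tin0" else 92)[:2].round().tolist()) for m in mark_of(im,l)])
c,s=np.cos(.1093),np.sin(.1093)
print([[round(645.1+c*35-s*y),round(36.7+s*35+c*y)] for y in(-80,0,80)])
E
```

```text
t 40.35 tcp [ 530.8 -232.   157.3] ang 1.5189 q6 -1.95 q1 -0.43 w 10.2 f [0.3 0.3 0.3] m [ 0.04 -0.06 -0.01] local -142.9 -254.6
switch_tip []
switch_tip [(0.58, [243.0, 144.0], [596.0, -270.0])]
tin0 [(0.88, [219.0, 148.0], [668.0, 121.0]), (0.7, [243.0, 144.0], [680.0, 45.0]), (0.6, [271.0, 138.0], [694.0, -49.0]), (0.57, [96.0, 271.0], [293.0, 511.0]), (0.21, [95.0, 183.0], [571.0, 525.0])]
tin0 [(0.93, [291.0, 328.0], [287.0, 523.0]), (0.8, [199.0, 220.0], [676.0, 128.0]), (0.69, [211.0, 189.0], [679.0, -50.0]), (0.62, [206.0, 203.0], [678.0, 33.0]), (0.45, [301.0, 182.0], [338.0, -166.0])]
[[689, -39], [680, 41], [671, 120]]
```

View pics/p11.png

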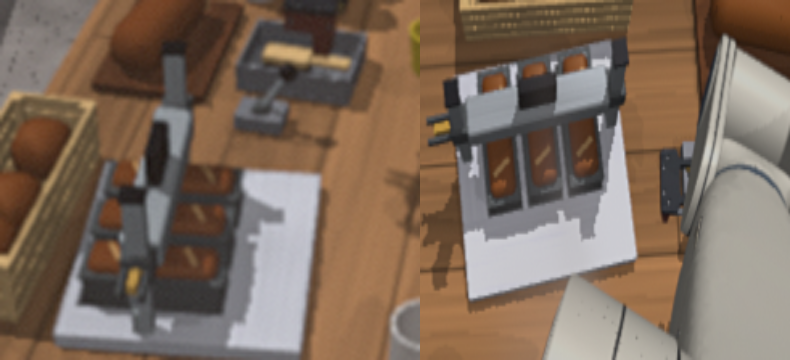

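All three tins are in their pockets and the hood is up. Now the switch.

Emit:
move_arm --pt "-1 -32 0 0 0 0 0" --pt "-1 -32 -30 0 0 0 0" --pt "-1 -32 -60 0 0 0 0" --pt "-1 -32 -74 0 0 0 0" --pt "-1 -32 -74 0 0 0 0"

```text
t: 41.07
ee_pos: [528.3, -259.8, 79.4]
orientation: [-2.271, -2.162, 0.003]
ft_force: [-1.6, -0.0, 0.6]
width: 0.7
```

Emit:
move_arm --pt "15 -1 0 0 0 0 0" --pt "30 -1.5 0 0 0 0 0" --pt "45 -2 0 0 0 0 0" --pt "60 -3 0 0 0 0 0" --pt "72 -4 0 0 0 0 0"

```text
t: 41.48
ee_pos: [604.1, -265.3, 84.2]
orientation: [2.274, 2.166, 0.001]
ft_force: [-1.0, 0.4, 1.1]
width: 0.5
```

Emit:
move_arm --pt "8 -0.5 0 0 0 0 0" --pt "16 -1 0 0 0 0 0" --pt "24 -1.5 0 0 0 0 0" --pt "30 -1.5 0 0 0 0 0" --pt "30 -1.5 0 0 0 0 0"

```text
t: 41.9
ee_pos: [633.6, -267.8, 82.8]
orientation: [2.276, 2.164, 0.001]
ft_force: [-0.2, 0.1, 0.1]
width: 0.6
```

```bash
python3 - <<'E'
from st import *
st()
S=get_image("side")
print([(round(m["p"],2),np.round(m["location"][::-1],1).tolist(),onz(S,*m["location"][::-1],92)[:2].round().tolist()) for m in mark_of(S,"switch_tip")])
for a in(-.5,0,.5):print(a,proj(S,[621.5+80*np.sin(a),-267.9,22+80*np.cos(a)]).round(1))
E
```

```text
t 41.9 tcp [ 633.6 -267.8   82.8] ang 1.5206 q6 -1.94 q1 -0.42 w 0.6 f [-0.2  0.1  0.1] m [ 0.05 -0.01  0.02] local -44.6 -301.5
[(0.37, [226.8, 141.5], [667.0, -271.0])]
-0.5 [246.4 144.2]
0 [237.4 141.2]
0.5 [228.4 142.1]
```

Nearly over. I'll push on gently until there is a stop force.

Emit:
move_arm --pt "3 0 0 0 0 0 0" --pt "6 0 0 0 0 0 0" --pt "6 0 0 0 0 0 0"

```text
t: 42.25
ee_pos: [638.2, -268.0, 82.5]
orientation: [-2.276, -2.164, 0.001]
ft_force: [-1.8, 0.4, 0.4]
width: 0.4
```

Emit:
move_arm --pt "2 0 0 0 0 0 0" --pt "4 0 0 0 0 0 0" --pt "4 0 0 0 0 0 0"

```text
t: 42.5
ee_pos: [638.8, -268.0, 82.3]
orientation: [-2.272, -2.16, 0.008]
ft_force: [-14.1, -0.9, 7.7]
width: 0.2
```

Emit:
move_arm --pt "2 0 0 0 0 0 0" --pt "4 0 0 0 0 0 0" --pt "4 0 0 0 0 0 0"

```text
t: 42.75
ee_pos: [639.2, -267.9, 82.2]
orientation: [-2.268, -2.156, 0.015]
ft_force: [-27.3, -1.4, 17.1]
width: 0.3
```

```bash
python3 - <<'E'
from st import *
st()
S=get_image("side")
print([(round(m["p"],2),np.round(m["location"][::-1],1).tolist()) for m in mark_of(S,"switch_tip")])
E
```

```text
t 42.75 tcp [ 639.2 -267.9   82.2] ang 1.5202 q6 -1.93 q1 -0.41 w 0.3 f [-27.3  -1.4  17.1] m [-0.18  4.45  0.05] local -39.1 -302.1
[(0.63, [225.7, 141.0])]
```

Hard against the stop at 27 N. I'll back off, rise clear and check.

Emit:
move_arm --pt "-15 0 0 0 0 0 0" --pt "-45 2 0 0 0 0 0" --pt "-80 4 20 0 0 0 0" --pt "-95 5 60 0 0 0 0" --pt "-100 5 100 0 0 0 0"

```text
t: 43.27
ee_pos: [542.4, -262.0, 181.6]
orientation: [-2.274, -2.159, 0.003]
ft_force: [1.1, -0.7, 0.3]
width: 0.2
```

Emit:
move_arm --pt "-30 0 20 0 0 0 0" --pt "-60 0 40 0 0 0 0" --pt "-90 0 40 0 0 0 0" --pt "-110 0 40 0 0 0 0" --pt "-110 0 40 0 0 0 0"

```text
t: 43.68
ee_pos: [433.5, -262.7, 223.3]
orientation: [-2.279, -2.162, 0.0]
ft_force: [-0.3, 0.1, 0.2]
width: 0.3
```

```bash
python3 - <<'E'
from st import *
st()
S=get_image("side");T=get_image("top")
a=cv2.cvtColor(np.array(S["color"]),cv2.COLOR_RGB2BGR)[110:290,150:310]
b=cv2.cvtColor(np.array(T["color"]),cv2.COLOR_RGB2BGR)[90:270,70:430]
cv2.imwrite("pics/p12.png",np.hstack([cv2.resize(a,(400,450),interpolation=cv2.INTER_CUBIC),cv2.resize(b,(400,450))]))
for l in("switch_tip","hood_grip","brush"):
  for im in(T,S):
    print(l,[(round(m["p"],2),np.round(m["location"][::-1],1).tolist()) for m in mark_of(im,l)][:2])
print(proj(T,[659.8,-270,92]),proj(S,[679.9,40.5,172]),proj(T,[679.9,40.5,172]))
E
```

```text
t 43.68 tcp [ 433.5 -262.7  223.3] ang 1.5184 q6 -2.09 q1 -0.57 w 0.3 f [-0.3  0.1  0.2] m [0.03 0.   0.01] local -243.0 -274.5
switch_tip [(0.61, [346.4, 134.8])]
switch_tip [(0.5, [226.7, 143.2])]
hood_grip [(0.74, [268.8, 140.5]), (0.63, [241.3, 126.2])]
hood_grip [(0.8, [201.0, 168.7])]
brush [(0.41, [216.0, 145.9])]
brush [(0.65, [246.6, 143.8])]
[345.37603049 137.14182394] [202.5253011  170.43859697] [242.85250036 125.25208812]
```

View pics/p12.png

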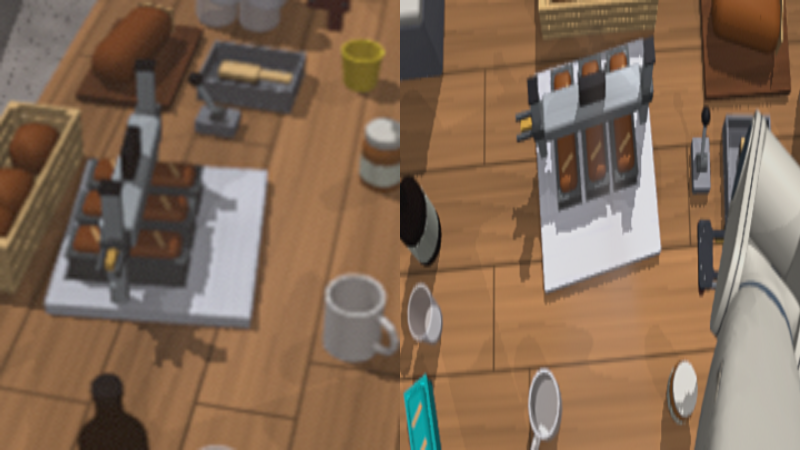

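The picture shows the lever leaning away at (198,78), the brush in the tray, the hood up and three tins seated. The mug, jar, tumbler, bottle, cup and turquoise tin all stand. I'm handing in.

```bash
python3 -c "from workcell import *;print(close_job())"
```

```text
the job is handed in; nothing more can be done
None
```

The job is done in the order asked and handed in at about 44 s:

- **Brush:** it lies inside the grey tray. The first grasp closed on nothing because the fingers move slowly; it held on the second try.
- **Hood:** it is held in the top notch. The pawl took the load at about 59.5 mm, and the last picture shows the hood still up.
- **Tins:** all three dark tins are in, one to a pocket. One had been knocked about 45 mm aside before I reached it, so I measured it again first. While still held, each went down into its pocket without touching the edges, then was released.
- **Switch:** I pushed it to its end stop, where the wrist force rose to 27 N, then backed off. The last pictures show the lever leaning away from the robot.

No check of the finished state failed. The network marks put the tins within about 10 mm of the pocket centres, which is as fine as they measure. That means full seating rests on the release behaviour and the pictures, not on a direct height reading. In the last top view the network's brush mark was wrong and low in confidence, because the arm hid most of the tray. The side view shows the brush in the tray. The mug, jar, tumbler, bottle, cup and turquoise tin were not touched.

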